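# Put four dental arch models away in their colour-matched work pans

### The arm

A 6-joint arm with a two-finger parallel gripper is mounted at the origin on the work surface. World frame = base frame: x ahead of the robot, y to its left, z up, the work surface at z = 0. Lengths are in mm, angles in rad, forces in N, time in s.
With the tool pointing down it reaches from about 350 to 875 mm from the base axis. Payload 4.2 kg.
Tool frame: the origin (TCP) lies at the very end of the fingers, on their centre line; the grasp point (between the pads) lies 19 mm behind it; z points along the fingers, y is the line along which they close (so a half turn about z gives the same grasp; the last joint's range is limited). The gripper opens to 85 mm and grips with 20 to 120 N. Pads are 22 mm wide; open, the fingers measure 114 mm over their backs; the gripper's body (76 mm by 85 mm) begins 54 mm behind the grasp point. The pads swing forward as they close: fully open they stand 13 mm farther back than shut.
Start: joints at [-1.078, 0.385, 0.008, 0, -1.194, -0.259], TCP at [144.815, -607.97, 231.312] pointing down, gripper open.
Joint ranges: [-3.14, 3.14], [-1.21, 2.06], [-1.07, 1.41], [-3.16, 2.05], [-2.99, -0.16], [-3.1, 3.1]. Speed limits (rad/s): [2.79, 2.79, 3.14, 3.14, 3.14, 3.14].

### API

Orientations are given as a unit quaternion [x, y, z, w].
In Python, from rig import robot gives the robot as it stands.
- The arm moves only by the tool send_rows, never from a script. Its argument "moves" is a list of rows, each a list of 7 numbers: the opening, from -1 (shut) to 1 (fully open), then the shift along the tool's x, y, z in mm, then the turn, a rotation vector about the tool's x, y, z in degrees. A call has 1 to 5 rows; each row shifts and turns the commanded pose from where the row before left it, along the tool's axes as they then stand; what a row does not reach is not made up. A row lasts 1/12 s, in which the tool goes at most 41.7 mm and 7.16 degrees, less where a joint would pass 70% of its speed; a pose out of reach is approached as far as the arm can. A call is refused whole if a number of a shift passes 41.7 or a number of a turn 7.16, either way. A call with a gripper value outside its range is refused whole. The fingers move at their own pace and stop on an object; "force" is the grip in N (left out, the last holds). Time passes only in rows, so rows that do not move let the fingers close. It gives the time, the measured TCP pose, the force and the opening at its end, in the units of the state.
- robot.sense(): the state, without advancing time (a new reading comes with each control period).
- robot.capture(name): name is "scene" or "side" or "wrist"; returns the picture (420x560x3 uint8, blue, green, red); there is no depth.
- robot.calibration(name): a dict with "intrinsics" (3x3 intrinsics, pixels), "camera_from_world" (4x4, takes a point from world to camera coordinates). Camera axes: x right, y up, looking along -z (the intrinsics and any distortion apply to the point x, -y, -z); pixel columns grow to the right and rows downward; lengths in mm; the calibration is good to about 2 mm. A picture is of the moment at which its call begins: read the wrist's pose just before it. calibration takes no time and is no camera call; for the wrist camera it gives the pose at the moment of the call.
- robot.finish_job(): hands the job in, once; it reports no verdict.
The state is a dict: "t": time; "joint_positions": joint angles; "dq": joint speeds; "joint_efforts": joint torques, N m; "position": TCP position; "eef_rot": TCP orientation; "wrist_force": force on the tool from outside, world axes, zero at the start; "moment": the same for the moment, N m; "finger_gap": opening from 0.0 (shut) to 1.0 (fully open).
Only numpy, scipy, OpenCV 4.12 (cv2) and the standard library are available. Lean on these libraries where they do the work, as an engineer would, in place of code of your own. Each camera call takes 0.05 s, during which the arm holds its last target. There are 200 camera calls.

### The job

Put the four dental arch models away in their work pans: stand each one teeth up, centred and square on the grey foam pad in the pan of the same colour as its base plate (either side may face the front). Set them down, do not drop them, and do not push the pans, the articulator or the amber bottle out of place.

Things in the scene. Friction and masses are not known exactly. Their poses are not given: they have to be found in the camera images.
- arch_red: dental arch model: red plastic base plate (54 mm in x, 60 in y, 13 thick, front corners cut) under a tan stone horseshoe with teeth; 35 mm tall, 70-165 g, loose on the bench. Origin: centre of the plate's underside, z up; front teeth face -x; the plate shows inside the horseshoe. Grip the plate low across its flat sides at y = -30 and +30 mm (x = -12 to 27); the stone stays inside them
- arch_yellow: dental arch model: yellow plastic base plate (54 mm in x, 60 in y, 13 thick, front corners cut) under a tan stone horseshoe with teeth; 35 mm tall, 70-165 g, loose on the bench. Origin: centre of the plate's underside, z up; front teeth face -x; the plate shows inside the horseshoe. Grip the plate low across its flat sides at y = -30 and +30 mm (x = -12 to 27); the stone stays inside them
- arch_blue: dental arch model: blue plastic base plate (54 mm in x, 60 in y, 13 thick, front corners cut) under a tan stone horseshoe with teeth; 35 mm tall, 70-165 g, loose on the bench. Origin: centre of the plate's underside, z up; front teeth face -x; the plate shows inside the horseshoe. Grip the plate low across its flat sides at y = -30 and +30 mm (x = -12 to 27); the stone stays inside them
- arch_green: dental arch model: green plastic base plate (54 mm in x, 60 in y, 13 thick, front corners cut) under a tan stone horseshoe with teeth; 35 mm tall, 70-165 g, loose on the bench. Origin: centre of the plate's underside, z up; front teeth face -x; the plate shows inside the horseshoe. Grip the plate low across its flat sides at y = -30 and +30 mm (x = -12 to 27); the stone stays inside them
- pan_red: red plastic work pan, open, loose: 200 mm in x, 130 in y, walls 35 high, 3 thick, 0.3 kg. Origin: centre of underside, z up. Fixed in it: at the -x end (toward the robot) a firm dark grey foam pad, 92 mm in x by 84 in y, centred at x = -22, y = 0, top 11 mm above the origin; at the +x end a round box (x = 70, y = -30, 36 wide, 23 high) and a white job slip
- pan_yellow: yellow plastic work pan, open, loose: 200 mm in x, 130 in y, walls 35 high, 3 thick, 0.3 kg. Origin: centre of underside, z up. Fixed in it: at the -x end (toward the robot) a firm dark grey foam pad, 92 mm in x by 84 in y, centred at x = -22, y = 0, top 11 mm above the origin; at the +x end a round box (x = 70, y = -30, 36 wide, 23 high) and a white job slip
- pan_blue: blue plastic work pan, open, loose: 200 mm in x, 130 in y, walls 35 high, 3 thick, 0.3 kg. Origin: centre of underside, z up. Fixed in it: at the -x end (toward the robot) a firm dark grey foam pad, 92 mm in x by 84 in y, centred at x = -22, y = 0, top 11 mm above the origin; at the +x end a round box (x = 70, y = -30, 36 wide, 23 high) and a white job slip
- pan_green: green plastic work pan, open, loose: 200 mm in x, 130 in y, walls 35 high, 3 thick, 0.3 kg. Origin: centre of underside, z up. Fixed in it: at the -x end (toward the robot) a firm dark grey foam pad, 92 mm in x by 84 in y, centred at x = -22, y = 0, top 11 mm above the origin; at the +x end a round box (x = 70, y = -30, 36 wide, 23 high) and a white job slip
- articulator: bystander, leave alone: steel dental articulator (a hinged frame with a pair of stone models mounted in it), about 125 mm in x, 105 mm in y, 127 mm high, 0.75 kg, loose, standing to the right of the pans. Origin: centre of its underside, z up
- bottle: bystander, leave alone: amber liquid bottle with a white cap and a paper label, 42 mm in diameter, 95 mm high, 0.14 kg, loose, standing on the bench to the left of the models. Origin: centre of its underside, z up
Things that resemble listed ones, but are neither listed nor needed, are in the scene too. What is shaped like the arch_red but pink is not meant. What is shaped like the arch_yellow but pink is not meant.

How it is judged:
By the outcome, as a careful person would: the job done as asked, in the order asked, and still so for the second after the job is handed in, with the robot touching nothing.
It also fails if it takes over 93 s, if anything falls off the work surface, if the arm or the gripper's body presses on something with over 40 N, if the wrist force passes 120 N, or if a joint passes its speed limit or range.

## Working session

There is one attempt and no reset: what is moved stays moved. The work goes in short steps, Python scripts to look and compute and a tool call to move; the robot and the scene stay as the last step left them, time stands still between calls to the robot, and variables do not carry over. Pictures are saved under pics/ and viewed, on a budget of 14 in all, crops included, one or two more only if the job needs it, and the job is handed in when it is done.

Besides the shell and the picture viewer there is one more tool, called after "Request:" as name(argument=value, ...), one argument or row to a line, values as JSON. send_rows: Moves the arm, as the interface text tells. Its arguments: {"type":"object","properties":{"moves":{"type":"array"},"force":{"type":"number"}},"required":["moves"]}

```bash
ls; mkdir -p pics; python3 - <<'E'
from rig import robot
import cv2
s=robot.sense();print(s)
for n in("scene","side"):
    cv2.imwrite(f"pics/{n}0.png",robot.capture(n));c=robot.calibration(n);print(n,c)
print(robot.calibration("wrist"))
E
```

```text
pics
{'t': 0.0, 'joint_positions': array([-1.07837081e+00,  3.85561537e-01,  6.62114026e-03, -5.00644346e-04,
       -1.19399543e+00, -2.58601302e-01]), 'dq': array([ 0.00060698, -0.00019473, -0.00088106,  0.00056474,  0.00212072,
       -0.00081921]), 'joint_efforts': array([ 1.40220487e-03, -3.92287695e+01,  1.88402510e+01,  4.18599889e+00,
       -4.50517211e-03,  8.22660212e-06]), 'position': array([ 144.6958932 , -607.41811141,  230.21649785]), 'eef_rot': array([-1.16554159e-01,  9.93183734e-01,  1.08053619e-03, -1.75879742e-04]), 'wrist_force': array([ 0.05963451, -0.23897885,  0.29844773]), 'moment': array([-0.00136057, -0.02648268,  0.01416472]), 'finger_gap': 1.000299469715277}
scene {'intrinsics': array([[539.60176643,   0.        , 277.08711706],
       [  0.        , 539.60176643, 212.25461636],
       [  0.        ,   0.        ,   1.        ]]), 'camera_from_world': array([[ 2.55642746e-02,  9.99650192e-01, -6.77950927e-03,
        -3.04811574e+01],
       [-6.06738962e-01,  2.09053300e-02,  7.94626201e-01,
         2.70250617e+02],
       [ 7.94489962e-01, -1.62006500e
[... 505 characters left out ...]
   [-2.19771398e-02,  7.04651561e-01,  7.09213073e-01,
        -1.28567852e+03],
       [ 0.00000000e+00,  0.00000000e+00,  0.00000000e+00,
         1.00000000e+00]])}
{'intrinsics': array([[310.77501009,   0.        , 285.98568115],
       [  0.        , 310.77501009, 209.53457947],
       [  0.        ,   0.        ,   1.        ]]), 'camera_from_world': array([[-2.30964543e-01,  9.72959750e-01,  2.16898702e-03,
         6.23678086e+02],
       [-9.37755049e-01, -2.22012161e-01, -2.67069406e-01,
         3.64691742e+01],
       [-2.59366241e-01, -6.37175420e-02,  9.63674856e-01,
        -3.79793441e+02],
       [ 0.00000000e+00,  0.00000000e+00,  0.00000000e+00,
         1.00000000e+00]])}
```

View pics/scene0.png

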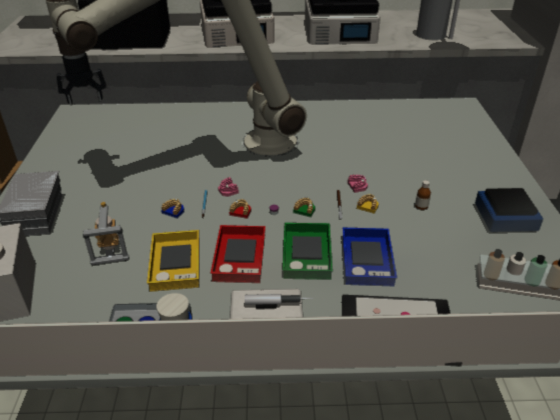

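View pics/side0.png

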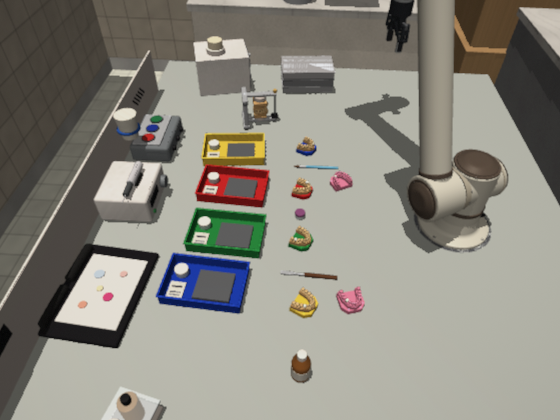

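The scene picture shows all four arches upright in a row (blue, red, green and yellow from left to right, at image rows 200–210). The pans are below them in the order yellow, red, green, blue, and there are two pink decoys. The side picture agrees. Next I'll get coarse positions by colour.

```bash
cat > h.py <<'E'
import numpy as np,cv2
from rig import robot
from scipy.optimize import minimize
HUE={'red':(0,7),'yellow':(18,32),'blue':(108,130),'green':(48,85)}
def mask(im,col):
    h,s,v=cv2.split(cv2.cvtColor(im,cv2.COLOR_BGR2HSV)); a,b=HUE[col]
    m=(h>=a)&(h<=b)
    if col=='red': m|=h>=177
    return (m&(s>(175 if col in('red','yellow') else 130))&(v>45)).astype(np.uint8)
def blobs(im,col,amin=15):
    m=cv2.morphologyEx(mask(im,col),cv2.MORPH_CLOSE,np.ones((3,3),np.uint8))
    n,l,st,ce=cv2.connectedComponentsWithStats(m)
    return [(st[i,4],ce[i],l==i) for i in np.argsort(-st[:,4]) if i and st[i,4]>=amin]
def proj(c,P):
    T=c['camera_from_world'];q=np.asarray(P,float)@T[:3,:3].T+T[:3,3]
    K=c['intrinsics'];return np.c_[K[0,2]-K[0,0]*q[:,0]/q[:,2],K[1,2]+K[1,1]*q[:,1]/q[:,2]]
def ray(c,u,z):
    T=c['camera_from_world'];K=c['intrinsics'];R=T[:3,:3]
    d=R.T@np.array([(u[0]-K[0,2])/K[0,0],-(u[1]-K[1,2])/K[1,1],-1]);o=-R.T@T[:3,3]
    return o+d*(z-o[2])/d[2]
E
python3 - <<'E'
from h import *
for n in("scene","side"):
    im=cv2.imread(f"pics/{n}0.png");c=robot.calibration(n)
    for col in HUE:
        for a,ce,_ in blobs(im,col)[:5]: print(n,col,a,ce.round(),ray(c,ce,10).round())
E
```

```text
scene red 1381 [237. 247.] [ 622. -100.   10.]
scene red 125 [240. 211.] [451. -97.  10.]
scene yellow 1785 [173. 260.] [ 668. -278.   10.]
scene yellow 133 [367. 206.] [436. 306.  10.]
scene blue 1290 [366. 247.] [632. 271.  10.]
scene blue 160 [490. 207.] [453. 691.  10.]
scene blue 97 [173. 211.] [ 443. -308.   10.]
scene blue 37 [147. 318.] [ 882. -317.   10.]
scene blue 26 [390. 276.] [754. 315.  10.]
scene green 951 [307. 245.] [619. 100.  10.]
scene green 78 [305. 209.] [446. 106.  10.]
scene green 34 [124. 319.] [ 882. -374.   10.]
side red 1580 [233. 185.] [ 657. -103.   10.]
side red 76 [302. 195.] [441. -74.  10.]
side red 54 [148. 137.] [ 984. -327.   10.]
side yellow 1198 [234. 149.] [ 675. -284.   10.]
side yellow 91 [303. 313.] [428. 331.  10.]
side yellow 66 [302. 300.] [433. 294.  10.]
side blue 2635 [205. 282.] [679. 258.  10.]
side blue 64 [129. 131.] [1059. -355.   10.]
side blue 60 [306. 152.] [ 432. -285.   10.]
side blue 56 [152. 128.] [ 984. -383.   10.]
side green 2026 [226. 232.] [650.  90.  10.]
side green 79 [300. 247.] [442. 130.  10.]
side green 48 [156. 119.] [ 985. -438.   10.]
side green 28 [298. 236.] [448.  89.  10.]
```

```bash
cat >> h.py <<'E'
from scipy.spatial.transform import Rotation as Ro
def plan(pos,quat,tgt,yaw,g,step=38,n=None):
    """rows to TCP tgt, tool down, tool y along world angle yaw(deg, mod 180)."""
    R=Ro.from_quat(quat);p=np.array(pos,float)
    y=R.as_matrix()[:,1];cur=np.degrees(np.arctan2(y[1],y[0]))
    d=(yaw-cur+90)%180-90
    Y=np.radians(cur+d);ya=np.array([np.cos(Y),np.sin(Y),0]);z=np.array([0,0,-1.])
    Rt=Ro.from_matrix(np.c_[np.cross(ya,z),ya,z])
    rv=(R.inv()*Rt).as_rotvec()*180/np.pi
    D=np.array(tgt)-p
    n=n or int(max(1,np.ceil(np.linalg.norm(D)/step),np.ceil(np.abs(rv).max()/7)))
    rows=[]
    for i in range(n):
        sh=R.inv().apply((np.array(tgt)-p)/(n-i)).round(1);r=(rv/n).round(2)
        p=p+R.apply(sh);R=R*Ro.from_rotvec(r,degrees=True);rows.append([g,*map(float,sh),*map(float,r)])
    return rows,p,R.as_quat()
def go(*legs):
    s=robot.sense();p,q=s['position'],s['eef_rot'];k=0
    print('t',round(s['t'],2),'at',p.round(1),'F',s['wrist_force'].round(1),'gap',s['finger_gap'].round(3))
    for tgt,yaw,g,*o in legs:
        rows,p,q=plan(p,q,tgt,yaw,g,*o)
        for r in rows:
            if k%5==0: print('--')
            print(str(r)+',');k+=1
E
python3 - <<'E'
from h import *
T=robot.calibration("wrist")['camera_from_world'];print(-T[:3,:3].T@T[:3,3])
go(([400,-200,380],90,1))
E
```

```text
[  79.74107916 -622.91657873  374.38444063]Traceback (most recent call last):
  File "<stdin>", line 3, in <module>
  File "h.py", line 39, in go
    print('t',round(s['t'],2),'at',p.round(1),'F',s['wrist_force'].round(1),'gap',s['finger_gap'].round(3))
                                                                                  ^^^^^^^^^^^^^^^^^^^^^
AttributeError: 'float' object has no attribute 'round'
```

```bash
sed -i "s/s\['finger_gap'\].round(3)/round(s['finger_gap'],3)/" h.py; python3 - <<'E'
from h import *
go(([400,-200,350],90,1))
E
```

```text
t 0.1 at [ 144.7 -607.5  230.3] F [ 0.3  0.5 -0.3] gap 1.001
--
[1, -24.5, 24.1, -8.5, 0.01, -0.0, 0.96],
[1, -24.1, 24.5, -8.5, 0.01, -0.0, 0.96],
[1, -23.7, 24.9, -8.5, 0.01, -0.0, 0.96],
[1, -23.2, 25.3, -8.5, 0.01, -0.0, 0.96],
[1, -22.8, 25.7, -8.5, 0.01, -0.0, 0.96],
--
[1, -22.4, 26.1, -8.5, 0.01, -0.0, 0.96],
[1, -21.9, 26.4, -8.5, 0.01, -0.0, 0.96],
[1, -21.5, 26.8, -8.6, 0.01, -0.0, 0.96],
[1, -21.0, 27.2, -8.5, 0.01, -0.0, 0.96],
[1, -20.6, 27.5, -8.6, 0.01, -0.0, 0.96],
--
[1, -20.1, 27.8, -8.6, 0.01, -0.0, 0.96],
[1, -19.6, 28.2, -8.5, 0.01, -0.0, 0.96],
[1, -19.2, 28.5, -8.6, 0.01, -0.0, 0.96],
[1, -18.7, 28.8, -8.6, 0.01, -0.0, 0.96],
```

Request:
send_rows(
  moves=[
    [1,-24,24,-8.5,0,0,1],
    [1,-24,24.5,-8.5,0,0,1],
    [1,-23.5,25,-8.5,0,0,1],
    [1,-23,25,-8.5,0,0,1],
    [1,-23,26,-8.5,0,0,1],
  ],
)

```text
t: 0.52
position: [235.7, -461.1, 273.6]
eef_rot: [-0.072, 0.997, 0.001, -0.0]
wrist_force: [0.7, 0.0, 1.2]
finger_gap: 0.999
```

Request:
send_rows(
  moves=[
    [1,-22.5,26,-8.5,0,0,1],
    [1,-22,26,-8.5,0,0,1],
    [1,-21.5,27,-8.5,0,0,1],
    [1,-21,27,-8.5,0,0,1],
    [1,-20.5,27.5,-8.5,0,0,1],
  ],
)

```text
t: 0.93
position: [327.7, -316.3, 316.4]
eef_rot: [-0.029, 1.0, 0.0, -0.0]
wrist_force: [0.6, -0.8, -1.0]
finger_gap: 0.998
```

Request:
send_rows(
  moves=[
    [1,-20,28,-8.5,0,0,0.9],
    [1,-19.5,28,-8.5,0,0,0.9],
    [1,-19,28.5,-8.5,0,0,0.9],
    [1,-19,29,-8.5,0,0,0.9],
    [1,0,0,0,0,0,0],
  ],
)

```text
t: 1.35
position: [403.7, -198.4, 351.6]
eef_rot: [-0.001, 1.0, -0.0, 0.002]
wrist_force: [-0.0, -0.1, -0.3]
finger_gap: 1.004
```

```bash
python3 - <<'E'
from h import *
import pickle
s=robot.sense();c=robot.calibration("wrist");im=robot.capture("wrist")
cv2.imwrite("pics/w1.png",im);pickle.dump(c,open("w1.pkl","wb"));print(s['t'],s['position'],s['eef_rot'],s['dq'].round(2))
for col in HUE:
    for a,ce,_ in blobs(im,col)[:5]: print(col,a,ce.round(),ray(c,ce,10).round())
E
```

```text
1.35 [ 403.67875048 -198.42756673  351.59797219] [-9.24842023e-04  9.99998078e-01 -2.81150101e-05  1.72873973e-03] [-0.07  0.   -0.04  0.01 -0.    0.1 ]
red 3503 [346. 302.] [642. -92.  10.]
blue 1237 [530. 284.] [608. 228.  10.]
blue 262 [212. 190.] [ 440. -316.   10.]
blue 95 [231. 181.] [ 426. -284.   10.]
blue 66 [208. 168.] [ 406. -319.   10.]
blue 37 [557. 336.] [712. 298.  10.]
green 2653 [475. 276.] [592. 128.  10.]
green 154 [476. 198.] [452. 108.  10.]
green 144 [466. 179.] [422.  85.  10.]
```

View pics/w1.png

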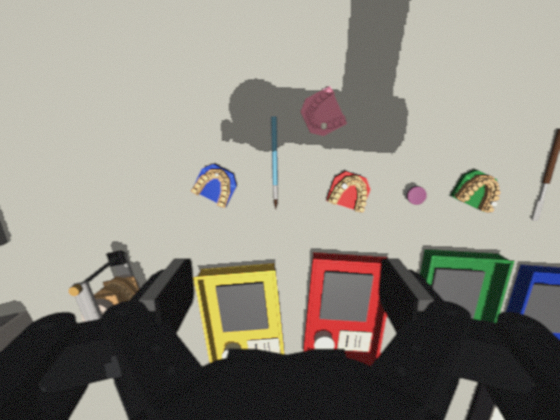

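The wrist picture shows blue at (215,185), red at (348,190) and green at (477,190), all upright with the apex toward the robot and slightly turned. The yellow pad at (242,306), the red pad at (347,297) and most of the green pad are visible. I'll fit plates and pads in rectified views.

```bash
cat >> h.py <<'E'
HUE={'red':(0,6),'yellow':(21,34),'blue':(108,130),'green':(48,85)}
def rect(im,c,x0,x1,y0,y1,z,k=2):
    """top view at height z, k px/mm, row = x, col = y"""
    w=np.float32([[x0,y0],[x0,y1],[x1,y1],[x1,y0]])
    src=proj(c,np.c_[w,np.full(4,z)]).astype(np.float32)
    dst=np.float32([[0,0],[(y1-y0)*k,0],[(y1-y0)*k,(x1-x0)*k],[0,(x1-x0)*k]])
    return cv2.warpPerspective(im,cv2.getPerspectiveTransform(src,dst),(int((y1-y0)*k),int((x1-x0)*k)),flags=cv2.INTER_CUBIC)
def colmask(im,col,smin=110):
    h,s,v=cv2.split(cv2.cvtColor(im,cv2.COLOR_BGR2HSV));a,b=HUE[col]
    m=(h>=a)&(h<=b)
    if col=='red': m|=h>=174
    return (m&(s>(smin+50 if col in('red','yellow') else smin))&(v>40)).astype(np.uint8)
def prism(x,y,th,cut):
    q=np.array([[27,-30],[27,30],[-27+cut,30],[-27,30-cut],[-27,-30+cut],[-27+cut,-30]],float)
    t=np.radians(th);q=q@np.array([[np.cos(t),np.sin(t)],[-np.sin(t),np.cos(t)]])+[x,y]
    return np.r_[np.c_[q,np.zeros(6)],np.c_[q,np.full(6,13.)]]
def fit_arch(im,c,col,xy,th0=None,S=4,r=50,off=0):
    """fit plate prism hull to the hull of its coloured pixels; off = height of underside"""
    m=colmask(im,col);u0=proj(c,[[*xy,6+off]])[0]
    yy,xx=np.nonzero(m);P=proj(c,[[xy[0],xy[1]+r,6+off]])[0];R=np.linalg.norm(P-u0)
    k=np.hypot(xx-u0[0],yy-u0[1])<R;mm=np.zeros_like(m);mm[yy[k],xx[k]]=1
    mm=cv2.morphologyEx(mm,cv2.MORPH_OPEN,np.ones((2,2),np.uint8))
    o=(u0-R).astype(int);W=int(2*R)+2
    pts=(np.argwhere(cv2.resize(mm,None,fx=S,fy=S,interpolation=cv2.INTER_LINEAR)>0)[:,::-1] if 0 else np.argwhere(mm)[:,::-1])
    cor=np.concatenate([pts+np.array(d) for d in((-.5,-.5),(.5,-.5),(.5,.5),(-.5,.5))])
    f=lambda A:cv2.fillConvexPoly(np.zeros((W*S,W*S),np.uint8),cv2.convexHull(((A-o)*S*16).round().astype(np.int32)),1,shift=4)
    T=f(cor)
    def cost(p):
        G=prism(*p);G[:,2]+=off;G=f(proj(c,G));return 1-(G&T).sum()/(G|T).sum()
    best=None
    for th in (np.arange(-180,180,30) if th0 is None else [th0]):
        s=np.array([[0,0,0,0],[8,0,0,0],[0,8,0,0],[0,0,12,0],[0,0,0,5]])+[xy[0],xy[1],th,12]
        b=minimize(cost,s[0],method='Nelder-Mead',options=dict(initial_simplex=s,maxfev=160))
        if best is None or b.fun<best.fun: best=b
    return best.x,best.fun,len(pts)
def pad(im,c,xy,r=75):
    """foam pad: dark, low-saturation rectangle at z=11"""
    v=rect(im,c,xy[0]-r,xy[0]+r,xy[1]-r,xy[1]+r,11)
    h,s,b=cv2.split(cv2.cvtColor(v,cv2.COLOR_BGR2HSV))
    m=((s<90)&(b<110)&(b>30)).astype(np.uint8);m=cv2.morphologyEx(m,cv2.MORPH_OPEN,np.ones((7,7),np.uint8))
    n,l,st,ce=cv2.connectedComponentsWithStats(m);i=l[int(r*2),int(r*2)]
    (a,b_),wh,an=cv2.minAreaRect(np.argwhere(l==i)[:,::-1].astype(np.float32))
    return np.array([xy[0]-r+b_/2,xy[1]-r+a/2]),np.array(wh)/2,an,i,v
E
python3 - <<'E'
from h import *
import pickle
c=pickle.load(open("w1.pkl","rb"));im=cv2.imread("pics/w1.png")
for col,xy in dict(blue=(432,-306),red=(445,-95),green=(445,105)).items():
    p,f,n=fit_arch(im,c,col,xy);print(col,p.round(1),round(f,3),n)
V=[]
for col,xy in dict(yellow=(640,-275),red=(640,-95),green=(640,95)).items():
    p,wh,an,i,v=pad(im,c,xy);print(col,p.round(1),wh.round(1),round(an,1),i);V.append(v)
V+=[rect(im,c,370,520,y-75,y+75,10) for y in(-306,-95,105)]
cv2.imwrite("pics/v1.png",cv2.resize(np.vstack([np.hstack(V[:3]),np.hstack(V[3:])]),(780,520)))
E
```

```text
blue [ 431.3 -304.8  -92.3   22.2] 0.125 469
red [ 452.7 -107.  -229.8   31.3] 0.363 232
green [433.7  97.4 -26.2  31.3] 0.199 379
yellow [ 639.8 -275.2] [149.5 149.5] 90.0 0
red [639.8 -95.2] [149.5 149.5] 90.0 0
green [626.   96.6] [86.6 99. ] 2.2 2
```

View pics/v1.png

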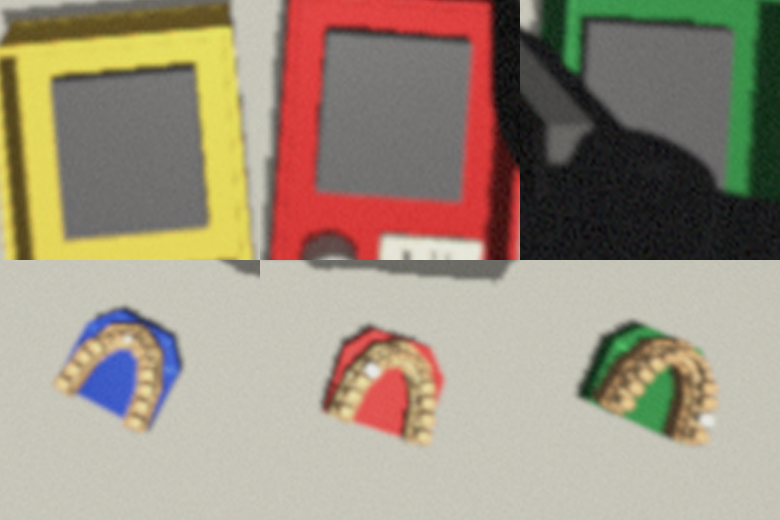

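The rectified view shows the yellow and red pads whole and the green pad half hidden by a finger. The arches' plate outlines are clear, with back edges turned about 28° (blue), 18° (red) and 20° (green). I'll look closer with the camera straight above each arch and segment everything that isn't bench.

```bash
cat >> h.py <<'E'
def pad(im,c,xy,r=70):
    v=rect(im,c,xy[0]-r,xy[0]+r,xy[1]-r,xy[1]+r,11)
    h,s,b=cv2.split(cv2.cvtColor(v,cv2.COLOR_BGR2HSV))
    m=((s<60)&(b<150)&(b>60)).astype(np.uint8);m=cv2.morphologyEx(m,cv2.MORPH_OPEN,np.ones((9,9),np.uint8))
    n,l,st,ce=cv2.connectedComponentsWithStats(m,connectivity=4);i=l[int(r*2),int(r*2)]
    (a,b_),wh,an=cv2.minAreaRect(np.argwhere(l==i)[:,::-1].astype(np.float32))
    return np.array([xy[0]-r+b_/2,xy[1]-r+a/2]),np.array(wh)/2,an,i,v
def colmask(im,col):
    h,s,v=cv2.split(cv2.cvtColor(im,cv2.COLOR_BGR2HSV));return ((s>75)&(v>40)).astype(np.uint8)
E
python3 - <<'E'
from h import *
import pickle
c=pickle.load(open("w1.pkl","rb"));im=cv2.imread("pics/w1.png")
for col,xy,t in (('blue',(432,-312),-28),('red',(445,-95),-18),('green',(445,105),-20)):
    p,f,n=fit_arch(im,c,col,xy,t);print(col,p.round(1),round(f,3),n)
for col,xy in dict(yellow=(632,-280),red=(636,-95)).items():
    p,wh,an,i,v=pad(im,c,xy);print(col,p.round(1),wh.round(1),round(an,1),i)
go(([500,-310,180],90,1))
E
```

```text
blue [ 433.4 -308.9  -28.4   12. ] 0.048 1030
red [442.8 -94.4 -16.8  12.6] 0.049 1203
green [441.2 110.1 -23.8  12.8] 0.089 1321
yellow [ 652.7 -275.3] [92.3 82. ] 84.9 2
red [631.1 -93.5] [82.6 92.7] 4.1 1
t 1.4 at [ 402.3 -199.7  350.8] F [-0.5 -0.  -0.3] gap 1.003
--
[1, -16.2, -18.4, 28.5, 0.0, 0.01, 0.01],
[1, -16.2, -18.4, 28.5, 0.0, 0.01, 0.01],
[1, -16.3, -18.4, 28.5, 0.0, 0.01, 0.01],
[1, -16.2, -18.4, 28.4, 0.0, 0.01, 0.01],
[1, -16.3, -18.4, 28.5, 0.0, 0.01, 0.01],
--
[1, -16.3, -18.4, 28.4, 0.0, 0.01, 0.01],
```

Request:
send_rows(
  moves=[
    [1,-16,-18,28,0,0,0],
    [1,-16,-18,28,0,0,0],
    [1,-16,-18,28,0,0,0],
    [1,-16,-18,28,0,0,0],
    [1,-16,-18,28,0,0,0],
  ],
)

```text
t: 1.82
position: [480.1, -293.5, 208.4]
eef_rot: [0.002, 1.0, 0.0, -0.001]
wrist_force: [0.5, 0.9, 0.6]
finger_gap: 1.002
```

Request:
send_rows(
  moves=[
    [1,-16,-18,28,0,0,0],
    [1,0,0,0,0,0,0],
  ],
)

```text
t: 1.98
position: [494.3, -311.6, 173.3]
eef_rot: [0.004, 1.0, 0.003, -0.007]
wrist_force: [-0.4, 0.7, -1.3]
finger_gap: 0.995
```

```bash
cat >> h.py <<'E'
def look(name,col,xy,t,gx=7):
    """close look: refit arch, return pose and TCP xy for gripping at local x=gx"""
    import pickle
    robot.capture("wrist") if 0 else None
    c=robot.calibration("wrist");im=robot.capture("wrist");cv2.imwrite(f"pics/{name}.png",im);pickle.dump(c,open(name+".pkl","wb"))
    p,f,n=fit_arch(im,c,col,xy,t);a=np.radians(p[2]);g=p[:2]+gx*np.array([np.cos(a),np.sin(a)])
    print(col,p.round(1),round(f,3),'grip',g.round(1));return p,g
E
python3 - <<'E'
from h import *
p,g=look('b1','blue',(433,-309),-28)
y=90+p[2]
go(([*g,60],y,1),([*g,4],y,1,20))
E
```

```text
blue [ 431.1 -307.8  -28.5   13.3] 0.031 grip [ 437.2 -311.2]
t 2.03 at [ 494.3 -311.1  176.7] F [-0.2  0.1  0.1] gap 0.998
--
[1, 11.2, -0.2, 23.5, 0.01, -0.13, 5.63],
[1, 11.1, -1.3, 23.4, 0.01, -0.13, 5.63],
[1, 11.0, -2.3, 23.4, 0.01, -0.13, 5.63],
[1, 10.8, -3.4, 23.4, 0.01, -0.13, 5.63],
[1, 10.5, -4.5, 23.3, 0.01, -0.13, 5.63],
--
[1, 0.0, -0.0, 18.7, 0.01, 0.01, -0.01],
[1, 0.0, -0.0, 18.7, 0.01, 0.01, -0.01],
[1, -0.0, -0.0, 18.6, 0.01, 0.01, -0.01],
```

Request:
send_rows(
  moves=[
    [1,11,0,23.5,0,0,5.6],
    [1,11,-1,23.5,0,0,5.6],
    [1,11,-2.5,23.5,0,0,5.6],
    [1,11,-3.5,23.5,0,0,5.6],
    [1,10.5,-4.5,23,0,0,5.6],
  ],
)

```text
t: 2.45
position: [439.5, -310.7, 66.2]
eef_rot: [0.246, 0.969, -0.0, 0.001]
wrist_force: [0.3, 0.3, -0.3]
finger_gap: 1.0
```

Request:
send_rows(
  moves=[
    [1,0,0,20,0,0,0],
    [1,0,0,20,0,0,0],
    [1,0,0,12,0,0,0],
    [1,0,0,5,0,0,0],
    [1,0,0,0,0,0,0],
  ],
)

```text
t: 2.87
position: [439.6, -310.5, 8.5]
eef_rot: [0.244, 0.97, -0.0, -0.0]
wrist_force: [-0.3, -0.2, 0.3]
finger_gap: 1.003
```

```bash
python3 - <<'E'
from h import *
go(([437.2,-311.2,-1],61.5,1))
E
```

```text
t 2.87 at [ 439.6 -310.5    8.5] F [-0.3 -0.2  0.3] gap 1.003
--
[1, 1.8, -1.8, 9.5, -0.01, -0.04, 0.29],
```

Request:
send_rows(
  moves=[
    [1,1.5,-1,9,0,0,0],
    [0.3,0,0,0,0,0,0],
    [0.2,0,0,0,0,0,0],
    [0.1,0,0,0,0,0,0],
    [0,0,0,0,0,0,0],
  ],
  force=35,
)

```text
t: 3.28
position: [438.9, -310.9, 0.3]
eef_rot: [0.243, 0.97, -0.0, 0.001]
wrist_force: [-1.0, 0.4, 4.1]
finger_gap: 0.69
```

Request:
send_rows(
  moves=[
    [-1,0,0,0,0,0,0],
    [-1,0,0,0,0,0,0],
    [-1,0,0,0,0,0,0],
    [-1,0,0,0,0,0,0],
  ],
  force=35,
)

```text
t: 3.62
position: [438.8, -310.9, 0.2]
eef_rot: [0.243, 0.97, -0.0, 0.001]
wrist_force: [-0.6, 0.6, 6.7]
finger_gap: 0.69
```

```bash
python3 - <<'E'
from h import *
go(([438.8,-310.9,40],61.5,-1,20),([420,190,300],90,-1))
E
```

```text
t 3.62 at [ 4.388e+02 -3.109e+02  2.000e-01] F [-0.6  0.6  6.7] gap 0.69
--
[-1, -0.0, -0.0, -19.9, -0.0, 0.04, 0.16],
[-1, 0.0, -0.0, -19.9, -0.0, 0.04, 0.16],
[-1, 17.0, 28.7, -17.3, -0.0, -0.0, -1.9],
[-1, 16.1, 29.3, -17.3, -0.0, -0.0, -1.9],
[-1, 15.1, 29.8, -17.3, -0.0, -0.0, -1.9],
--
[-1, 14.1, 30.3, -17.3, -0.0, -0.0, -1.9],
[-1, 13.1, 30.8, -17.3, -0.0, -0.0, -1.9],
[-1, 12.1, 31.2, -17.3, -0.0, -0.0, -1.9],
[-1, 11.0, 31.5, -17.4, -0.0, -0.0, -1.9],
[-1, 10.0, 31.9, -17.3, -0.0, -0.0, -1.9],
--
[-1, 8.9, 32.2, -17.4, -0.0, -0.0, -1.9],
[-1, 7.8, 32.5, -17.3, -0.0, -0.0, -1.9],
[-1, 6.7, 32.7, -17.4, -0.0, -0.0, -1.9],
[-1, 5.7, 32.9, -17.3, -0.0, -0.0, -1.9],
[-1, 4.6, 33.1, -17.4, -0.0, -0.0, -1.9],
--
[-1, 3.4, 33.3, -17.3, -0.0, -0.0, -1.9],
[-1, 2.4, 33.3, -17.4, -0.0, -0.0, -1.9],
```

Request:
send_rows(
  moves=[
    [-1,0,0,-10,0,0,0],
    [-1,0,0,-20,0,0,0],
    [-1,14,24,-20,0,0,-1.9],
    [-1,16,29,-18,0,0,-1.9],
    [-1,15,30,-18,0,0,-1.9],
  ],
)

```text
t: 4.03
position: [434.3, -215.6, 86.3]
eef_rot: [0.195, 0.981, 0.0, 0.0]
wrist_force: [1.1, 0.7, -0.6]
finger_gap: 0.692
```

Request:
send_rows(
  moves=[
    [-1,14,30,-17.5,0,0,-1.9],
    [-1,13,31,-17.5,0,0,-1.9],
    [-1,12,31,-17.5,0,0,-1.9],
    [-1,11,31.5,-17.5,0,0,-1.9],
    [-1,10,32,-17.5,0,0,-1.9],
  ],
)

```text
t: 4.45
position: [426.9, -48.1, 174.1]
eef_rot: [0.113, 0.994, 0.0, 0.0]
wrist_force: [0.8, 0.1, -0.6]
finger_gap: 0.694
```

Request:
send_rows(
  moves=[
    [-1,9,32,-17.5,0,0,-1.9],
    [-1,8,32.5,-17.5,0,0,-1.9],
    [-1,7,33,-17.5,0,0,-1.9],
    [-1,6,33,-17.5,0,0,-1.9],
    [-1,4.5,33,-17.5,0,0,-1.9],
  ],
)

```text
t: 4.87
position: [418.7, 119.0, 261.7]
eef_rot: [0.03, 1.0, 0.0, 0.0]
wrist_force: [1.8, 0.6, -0.1]
finger_gap: 0.691
```

Request:
send_rows(
  moves=[
    [-1,3.5,35,-17,0,0,-1.9],
    [-1,2,35,-17,0,0,-1.9],
    [-1,0,0,0,0,0,0],
  ],
)

```text
t: 5.12
position: [418.8, 193.1, 298.1]
eef_rot: [-0.006, 1.0, 0.003, 0.003]
wrist_force: [-0.5, -0.1, -0.5]
finger_gap: 0.689
```

```bash
python3 - <<'E'
from h import *
import pickle
c=robot.calibration("wrist");im=robot.capture("wrist");cv2.imwrite("pics/w2.png",im);pickle.dump(c,open("w2.pkl","wb"))
for col,xy in dict(green=(625,95),blue=(630,265)).items():
    p,wh,an,i,v=pad(im,c,xy);print(col,p.round(1),wh.round(1),round(an,1),i)
for col,xy,t in (('green',(441,110),-24),('yellow',(436,306),0)):
    for tt in (t,t+40,t-40):
        p,f,n=fit_arch(im,c,col,xy,tt);print(col,p.round(1),round(f,3),n)
s=robot.sense();print(s['t'],s['position'],s['finger_gap'],s['wrist_force'])
E
```

```text
green [624.8  94.8] [139.5 139.5] 90.0 0
blue [629.8 264.8] [139.5 139.5] 90.0 0
green [460.1 105.9 -39.6 -15.3] 0.136 1714
green [450.2 121.8 122.3 -15.7] 0.156 1714
green [458.1 106.6 -45.7 -13.7] 0.136 1714
yellow [427.3 309.6 -26.5  12.9] 0.041 1443
yellow [427.9 306.8  63.   10.1] 0.165 1443
yellow [427.4 309.4 -27.2  12.8] 0.04 1443
5.1667 [417.59117702 190.6739385  296.17189948] 0.6865366182224298 [ 0.28003445 -0.64097751 -1.07676662]
```

View pics/w2.png

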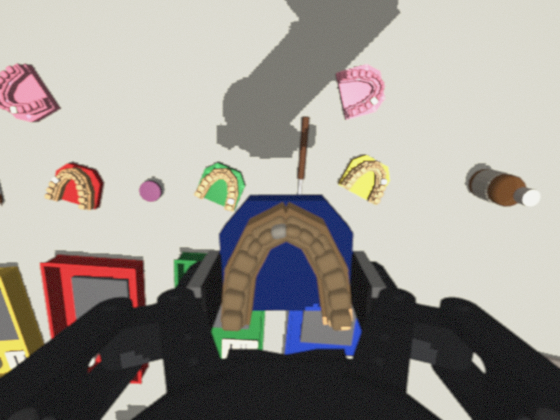

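The held blue plate sits square in the hand and hides the blue and green pads. Yellow is at (370,180), and its fit is clean. I'll put the camera above the blue pad instead.

```bash
python3 - <<'E'
from h import *
go(([695,250,200],90,-1))
E
```

```text
t 5.17 at [417.6 190.7 296.2] F [ 0.3 -0.6 -1.1] gap 0.687
--
[-1, -34.7, 7.1, 12.1, 0.02, 0.02, 0.07],
[-1, -34.7, 7.1, 12.1, 0.02, 0.02, 0.07],
[-1, -34.7, 7.1, 12.1, 0.02, 0.02, 0.07],
[-1, -34.7, 7.2, 12.1, 0.02, 0.02, 0.07],
[-1, -34.7, 7.2, 12.1, 0.02, 0.02, 0.07],
--
[-1, -34.7, 7.3, 12.1, 0.02, 0.02, 0.07],
[-1, -34.7, 7.3, 12.1, 0.02, 0.02, 0.07],
[-1, -34.6, 7.4, 12.1, 0.02, 0.02, 0.07],
```

Request:
send_rows(
  moves=[
    [-1,-35,7,12,0,0,0],
    [-1,-35,7,12,0,0,0],
    [-1,-35,7,12,0,0,0],
    [-1,-35,7,12,0,0,0],
    [-1,-35,7,12,0,0,0],
  ],
)

```text
t: 5.58
position: [593.1, 222.5, 233.0]
eef_rot: [-0.002, 1.0, -0.0, -0.001]
wrist_force: [-0.5, 1.4, -0.3]
finger_gap: 0.686
```

Request:
send_rows(
  moves=[
    [-1,-35,7,12,0,0,0],
    [-1,-35,7,12,0,0,0],
    [-1,-35,7,12,0,0,0],
    [-1,0,0,0,0,0,0],
  ],
)

```text
t: 5.92
position: [699.7, 243.7, 187.9]
eef_rot: [-0.001, 1.0, -0.003, -0.005]
wrist_force: [-0.6, 0.7, -4.5]
finger_gap: 0.686
```

```bash
python3 - <<'E'
from h import *
import pickle
c=robot.calibration("wrist");im=robot.capture("wrist");cv2.imwrite("pics/w3.png",im);pickle.dump(c,open("w3.pkl","wb"))
for col,xy in dict(green=(625,95),blue=(630,260)).items():
    p,wh,an,i,v=pad(im,c,xy);print(col,p.round(1),wh.round(1),round(an,1),i)
s=robot.sense();print(s['t'],s['position'],s['finger_gap'],s['wrist_force'])
E
```

```text
green [625.   90.8] [69.9 91.9] 3.9 1
blue [654.7 266.8] [83.3 90.7] 4.4 3
5.9667 [697.43117527 243.36192434 190.22483869] 0.6887720233760082 [-1.43077451 -0.44742561 -1.27470522]
```

View pics/w3.png

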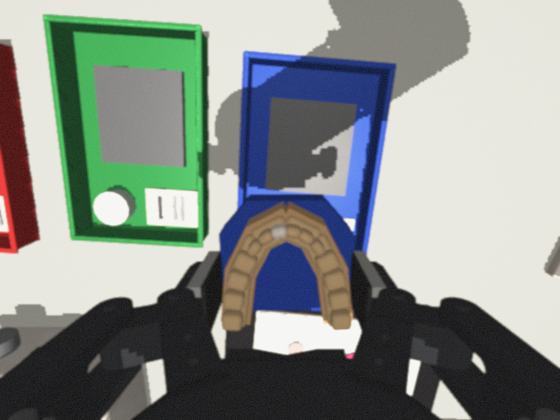

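```bash
python3 - <<'E'
from h import *
import pickle
c=pickle.load(open("w3.pkl","rb"));im=cv2.imread("pics/w3.png")
for col,xy in dict(green=(625,76),blue=(655,267)).items():
    p,wh,an,i,v=pad(im,c,xy,66);print(col,p.round(1),wh.round(1),round(an,1),i)
go(([662.7,266.2,80],85.6,-1,36),([662.7,266.2,16],85.6,-1,26))
E
```

```text
green [625.   90.8] [69.9 91.9] 3.9 1
blue [654.7 266.8] [83.3 90.7] 4.4 1
t 5.97 at [697.4 243.4 190.2] F [-1.4 -0.4 -1.3] gap 0.689
--
[-1, 8.4, 5.9, 27.6, -0.07, -0.15, 1.13],
[-1, 8.6, 5.6, 27.6, -0.07, -0.15, 1.13],
[-1, 8.7, 5.5, 27.6, -0.07, -0.15, 1.13],
[-1, 8.9, 5.2, 27.6, -0.07, -0.15, 1.13],
[-1, 0.0, 0.0, 21.3, -0.01, 0.0, -0.01],
--
[-1, 0.0, 0.0, 21.3, -0.01, 0.0, -0.01],
[-1, 0.0, 0.0, 21.4, -0.01, 0.0, -0.01],
```

Request:
send_rows(
  moves=[
    [-1,8.5,6,27,0,-0.1,1.1],
    [-1,8.5,5.5,27,0,-0.1,1.1],
    [-1,9,5.5,28,0,-0.1,1.1],
    [-1,9,5,28,0,-0.1,1.1],
    [-1,0,0,16,0,0,0],
  ],
)

```text
t: 6.38
position: [658.8, 267.0, 69.8]
eef_rot: [0.036, 0.999, -0.001, 0.001]
wrist_force: [-0.1, -0.3, -1.1]
finger_gap: 0.686
```

```bash
python3 - <<'E'
from h import *
go(([662.7,266.2,16],85.6,-1,20))
E
```

```text
t 6.38 at [658.8 267.   69.8] F [-0.1 -0.3 -1.1] gap 0.686
--
[-1, -1.3, -0.1, 17.9, -0.04, 0.03, 0.09],
[-1, -1.3, -0.2, 18.0, -0.04, 0.03, 0.09],
[-1, -1.3, -0.2, 17.9, -0.04, 0.03, 0.09],
```

Request:
send_rows(
  moves=[
    [-1,-1.3,0,19,0,0,0.1],
    [-1,-1.3,0,18,0,0,0.1],
    [-1,-1.3,0,14,0,0,0.1],
    [-1,0,0,2,0,0,0],
    [-1,0,0,0,0,0,0],
  ],
)

```text
t: 6.8
position: [666.5, 266.8, 18.9]
eef_rot: [0.039, 0.999, -0.001, 0.003]
wrist_force: [-0.2, -0.6, -0.4]
finger_gap: 0.696
```

```bash
python3 - <<'E'
from h import *
go(([662.7,266.2,11.5],85.6,-1,2))
E
```

```text
t 6.8 at [666.5 266.8  18.9] F [-0.2 -0.6 -0.4] gap 0.696
--
[-1, 0.8, -0.2, 1.5, -0.01, 0.06, -0.01],
[-1, 0.8, -0.2, 1.5, -0.01, 0.06, -0.01],
[-1, 0.7, -0.2, 1.5, -0.01, 0.06, -0.01],
[-1, 0.8, -0.1, 1.4, -0.01, 0.06, -0.01],
[-1, 0.7, -0.2, 1.5, -0.01, 0.06, -0.01],
```

Request:
send_rows(
  moves=[
    [-1,1.2,0,2,0,0,0],
    [-1,1.2,0,1.5,0,0,0],
    [-1,1.2,0,1.5,0,0,0],
    [-1,0,0,1.5,0,0,0],
    [-1,0,0,0,0,0,0],
  ],
)

```text
t: 7.22
position: [663.5, 268.0, 12.9]
eef_rot: [0.038, 0.999, 0.0, 0.004]
wrist_force: [-0.9, -0.4, -0.7]
finger_gap: 0.687
```

Request:
send_rows(
  moves=[
    [-1,0,-0.8,1,0,0,0],
    [-1,0,0,0.8,0,0,0],
    [-1,0,0,0,0,0,0],
  ],
)

```text
t: 7.47
position: [663.8, 267.2, 11.4]
eef_rot: [0.038, 0.999, 0.0, 0.004]
wrist_force: [-0.8, -0.1, 1.2]
finger_gap: 0.691
```

Request:
send_rows(
  moves=[
    [-1,0,0,0.6,0,0,0],
    [-1,0,0,0,0,0,0],
    [-1,0,0,0,0,0,0],
  ],
)

```text
t: 7.72
position: [663.8, 267.2, 11.4]
eef_rot: [0.038, 0.999, 0.0, 0.004]
wrist_force: [-1.2, -1.2, 5.6]
finger_gap: 0.688
```

Contact (about 5 N). I'll release with a partial opening and go up.

Request:
send_rows(
  moves=[
    [0.6,0,0,0,0,0,0],
    [0.6,0,0,0,0,0,0],
    [0.6,0,0,0,0,0,0],
    [0.6,0,0,-6,0,0,0],
    [0.6,0,0,-20,0,0,0],
  ],
)

```text
t: 8.13
position: [661.2, 265.9, 32.7]
eef_rot: [0.039, 0.999, -0.002, 0.0]
wrist_force: [-0.3, -0.8, -0.4]
finger_gap: 0.799
```

Request:
send_rows(
  moves=[
    [0.7,0,0,-30,0,0,0],
    [1,-10,0,-35,0,0,0],
    [1,-28,0,-28,0,0,0],
    [1,-28,0,-20,0,0,0],
    [1,0,0,0,0,0,0],
  ],
)

```text
t: 8.55
position: [735.0, 262.1, 156.7]
eef_rot: [0.039, 0.999, 0.003, 0.01]
wrist_force: [1.3, 1.0, 1.2]
finger_gap: 0.999
```

```bash
cat >> h.py <<'E'
def padh(im,c,col,xy,off=0):
    pass
def cmask(im,col):
    h,s,v=cv2.split(cv2.cvtColor(im,cv2.COLOR_BGR2HSV));return h,s,v
E
python3 - <<'E'
from h import *
import pickle
c=robot.calibration("wrist");im=robot.capture("wrist");cv2.imwrite("pics/w4.png",im);pickle.dump(c,open("w4.pkl","wb"))
v=rect(im,c,555,755,160,360,24,3);cv2.imwrite("pics/v4.png",v)
s=robot.sense();print(s['t'],s['position'],s['finger_gap'],s['wrist_force'])
go(([490,305,170],90,1))
E
```

```text
8.6 [731.58448932 262.07576707 152.9881473 ] 1.0048957977281603 [-0.98734463 -0.21357623 -0.81351524]
t 8.6 at [731.6 262.1 153. ] F [-1.  -0.2 -0.8] gap 1.005
--
[1, 34.9, 3.4, -2.9, 0.03, 0.11, -0.64],
[1, 34.8, 3.8, -2.8, 0.03, 0.11, -0.64],
[1, 34.8, 4.2, -2.7, 0.03, 0.11, -0.64],
[1, 34.7, 4.6, -2.7, 0.03, 0.11, -0.64],
[1, 34.7, 5.0, -2.6, 0.03, 0.11, -0.64],
--
[1, 34.6, 5.3, -2.6, 0.03, 0.11, -0.64],
[1, 34.6, 5.7, -2.5, 0.03, 0.11, -0.64],
```

View pics/v4.png

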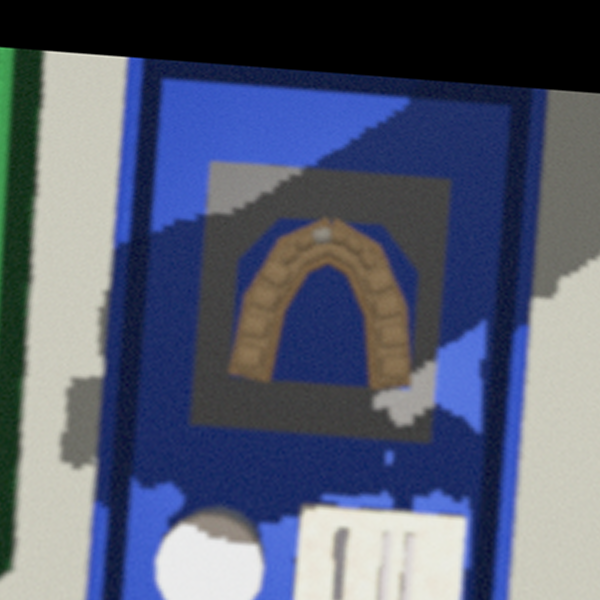

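The crop shows blue teeth up on its pad. Plate and pad centres agree within about 2 mm (327,302 against 322,301 at 3 px/mm), and the angle is within 2°. Next is yellow.

Request:
send_rows(
  moves=[
    [1,35,3.5,-3,0,0.1,-0.6],
    [1,35,4,-3,0,0.1,-0.6],
    [1,35,4,-3,0,0.1,-0.6],
    [1,35,5,-3,0,0.1,-0.6],
    [1,35,5,-3,0,0.1,-0.6],
  ],
)

```text
t: 9.02
position: [551.6, 292.7, 162.6]
eef_rot: [0.012, 1.0, -0.001, -0.002]
wrist_force: [-0.4, 0.9, 0.2]
finger_gap: 1.001
```

Request:
send_rows(
  moves=[
    [1,34,5,-2,0,0,-0.6],
    [1,34,6,-2,0,0,-0.6],
    [1,0,0,0,0,0,0],
  ],
)

```text
t: 9.27
position: [480.6, 305.0, 167.7]
eef_rot: [-0.0, 1.0, -0.001, -0.003]
wrist_force: [0.4, 0.6, 0.6]
finger_gap: 1.001
```

```bash
python3 - <<'E'
from h import *
p,g=look('y1','yellow',(427,309),-27)
y=90+p[2]
go(([*g,60],y,1),([*g,0],y,1,20))
E
```

```text
yellow [427.1 307.9 -27.6  12. ] 0.054 grip [433.4 304.7]
t 9.32 at [483.2 305.4 167.9] F [-0.6  0.4  0.2] gap 1.0
--
[1, 12.3, -0.1, 27.0, -0.03, -0.05, 6.9],
[1, 12.3, -1.7, 27.0, -0.03, -0.05, 6.9],
[1, 12.0, -3.1, 27.0, -0.03, -0.05, 6.9],
[1, 11.5, -4.6, 27.1, -0.03, -0.05, 6.9],
[1, 0.0, 0.0, 20.0, 0.0, -0.0, 0.01],
--
[1, 0.0, 0.0, 20.0, 0.0, -0.0, 0.01],
[1, 0.0, 0.0, 20.0, 0.0, -0.0, 0.01],
```

Request:
send_rows(
  moves=[
    [1,12,0,27,0,0,6.9],
    [1,12,-1.5,27,0,0,6.9],
    [1,12,-3,27,0,0,6.9],
    [1,11.5,-4.5,27,0,0,6.9],
    [1,0,0,18,0,0,0],
  ],
)

```text
t: 9.73
position: [434.9, 303.2, 39.2]
eef_rot: [0.243, 0.97, -0.003, -0.003]
wrist_force: [0.2, -0.5, -0.3]
finger_gap: 1.002
```

Request:
send_rows(
  moves=[
    [1,0,0,18,0,0,0],
    [1,0,0,12,0,0,0],
    [1,0,0,4,0,0,0],
    [1,0,0,0,0,0,0],
  ],
)

```text
t: 10.07
position: [437.4, 304.5, 6.7]
eef_rot: [0.241, 0.971, -0.002, -0.002]
wrist_force: [1.1, 0.4, -0.1]
finger_gap: 1.0
```

```bash
python3 - <<'E'
from h import *
go(([433.4,304.7,1],62.4,1))
E
```

```text
t 10.07 at [437.4 304.5   6.7] F [ 1.1  0.4 -0.1] gap 1.0
--
[1, 3.6, -1.6, 5.7, -0.26, -0.14, -0.24],
```

Request:
send_rows(
  moves=[
    [1,3.6,-1.6,5.5,0,0,0],
    [1,0,0,0,0,0,0],
    [-1,0,0,0,0,0,0],
    [-1,0,0,0,0,0,0],
    [-1,0,0,0,0,0,0],
  ],
  force=35,
)

```text
t: 10.48
position: [434.0, 305.8, 3.9]
eef_rot: [0.24, 0.971, -0.0, -0.001]
wrist_force: [-1.6, -1.4, 3.3]
finger_gap: 0.686
```

Request:
send_rows(
  moves=[
    [-1,0,0,0,0,0,0],
    [-1,0,0,0,0,0,0],
    [-1,0,0,0,0,0,0],
  ],
)

```text
t: 10.73
position: [434.0, 305.8, 3.8]
eef_rot: [0.24, 0.971, -0.0, -0.001]
wrist_force: [-2.3, -1.7, 6.7]
finger_gap: 0.682
```

```bash
python3 - <<'E'
from h import *
go(([434,305,40],62,-1,20),([560,150,220],90,-1),([718,-270,200],95,-1))
E
```

```text
t 10.73 at [434.  305.8   3.8] F [-2.3 -1.7  6.7] gap 0.682
--
[-1, -0.1, -0.4, -18.1, -0.02, -0.04, 0.11],
[-1, -0.2, -0.3, -18.1, -0.02, -0.04, 0.11],
[-1, -23.0, -9.7, -22.5, 0.0, -0.0, -3.5],
[-1, -22.4, -11.1, -22.5, 0.0, -0.0, -3.5],
[-1, -21.6, -12.4, -22.5, 0.0, -0.0, -3.5],
--
[-1, -20.8, -13.7, -22.5, 0.0, -0.0, -3.5],
[-1, -20.0, -15.0, -22.5, 0.0, -0.0, -3.5],
[-1, -19.0, -16.2, -22.5, 0.0, -0.0, -3.5],
[-1, -18.0, -17.3, -22.5, 0.0, -0.0, -3.5],
[-1, -16.9, -18.4, -22.5, 0.0, -0.0, -3.5],
--
[-1, -13.2, -35.0, 1.7, 0.0, -0.0, -0.42],
[-1, -12.9, -35.1, 1.7, 0.0, -0.0, -0.42],
[-1, -12.7, -35.2, 1.7, 0.0, -0.0, -0.42],
[-1, -12.4, -35.3, 1.6, 0.0, -0.0, -0.42],
[-1, -12.1, -35.4, 1.7, 0.0, -0.0, -0.42],
--
[-1, -11.9, -35.4, 1.6, 0.0, -0.0, -0.42],
[-1, -11.6, -35.5, 1.7, 0.0, -0.0, -0.42],
[-1, -11.4, -35.6, 1.6, 0.0, -0.0, -0.42],
[-1, -11.1, -35.7, 1.7, 0.0, -0.0, -0.42],
[-1, -10.8, -35.8, 1.6, 0.0, -0.0, -0.42],
--
[-1, -10.6, -35.9, 1.7, 0.0, -0.0, -0.42],
[-1, -10.3, -36.0, 1.6, 0.0, -0.0, -0.42],
```

Request:
send_rows(
  moves=[
    [-1,0,0,-10,0,0,0],
    [-1,0,0,-20,0,0,0],
    [-1,-10,-4,-24,0,0,-1],
    [-1,-22,-10,-24,0,0,-3.5],
    [-1,-22,-12,-24,0,0,-3.5],
  ],
)

```text
t: 11.15
position: [471.9, 259.3, 106.5]
eef_rot: [0.169, 0.986, 0.0, -0.001]
wrist_force: [0.6, -0.4, -1.5]
finger_gap: 0.685
```

Request:
send_rows(
  moves=[
    [-1,-22,-14,-24,0,0,-3.5],
    [-1,-21,-15,-24,0,0,-3.5],
    [-1,-20,-18,-22,0,0,-3.5],
    [-1,-20,-20,-22,0,0,-3.5],
    [-1,-18,-24,-14,0,0,-3.5],
  ],
)

```text
t: 11.57
position: [552.9, 147.0, 214.1]
eef_rot: [0.018, 1.0, 0.001, 0.001]
wrist_force: [0.7, 0.9, -1.8]
finger_gap: 0.685
```

Request:
send_rows(
  moves=[
    [-1,-13,-35,0,0,0,-0.5],
    [-1,-13,-35,0,0,0,-0.5],
    [-1,-13,-35,0,0,0,-0.5],
    [-1,-13,-35,0,0,0,-0.5],
    [-1,-12,-35,0,0,0,-0.5],
  ],
)

```text
t: 11.98
position: [611.6, -30.6, 211.1]
eef_rot: [-0.002, 1.0, 0.0, -0.0]
wrist_force: [0.9, 0.8, -2.0]
finger_gap: 0.684
```

Request:
send_rows(
  moves=[
    [-1,-12,-35,0,0,0,-0.5],
    [-1,-12,-35,0,0,0,-0.5],
    [-1,-12,-35,0,0,0,-0.5],
    [-1,-11,-36,0,0,0,-0.5],
    [-1,-11,-36,0,0,0,-0.5],
  ],
)

```text
t: 12.4
position: [673.2, -206.4, 210.8]
eef_rot: [-0.024, 1.0, 0.0, -0.001]
wrist_force: [0.6, 0.5, -0.9]
finger_gap: 0.684
```

```bash
python3 - <<'E'
from h import *
go(([715,-272,190],95,-1))
E
```

```text
t 12.4 at [ 673.2 -206.4  210.8] F [ 0.6  0.5 -0.9] gap 0.684
--
[-1, -12.9, -22.5, 6.9, 0.01, -0.02, -0.76],
[-1, -12.6, -22.7, 6.9, 0.01, -0.02, -0.76],
[-1, -12.2, -22.9, 6.9, 0.01, -0.02, -0.76],
```

Request:
send_rows(
  moves=[
    [-1,-13,-20,7,0,0,-0.7],
    [-1,-13,-20,7,0,0,-0.7],
    [-1,-12,-20,7,0,0,-0.7],
    [-1,0,0,0,0,0,0],
  ],
)

```text
t: 12.73
position: [714.7, -265.7, 185.7]
eef_rot: [-0.04, 0.999, 0.001, -0.002]
wrist_force: [-1.5, 0.9, -2.1]
finger_gap: 0.685
```

```bash
cat >> h.py <<'E'
def lookpad(name,xy,gx):
    import pickle
    c=robot.calibration("wrist");im=robot.capture("wrist");cv2.imwrite(f"pics/{name}.png",im);pickle.dump(c,open(name+".pkl","wb"))
    p,wh,an,i,v=pad(im,c,xy,64)
    th=-an if an<45 else 90-an
    a=np.radians(th);g=p+gx*np.array([np.cos(a),np.sin(a)])
    print('pad',p.round(1),wh.round(1),round(an,1),'th',round(th,1),'TCP',g.round(1));return g,90+th
E
python3 - <<'E'
from h import *
g,y=lookpad('w5',(652.7,-275.3),7)
go(([*g,80],y,-1,30),([*g,20],y,-1,20))
E
```

```text
pad [ 654.  -275.5] [90.9 82.3] 84.9 th 5.1 TCP [ 661.  -274.8]
t 12.78 at [ 714.1 -264.   186.5] F [-0.3  0.2 -1.2] gap 0.681
--
[-1, 13.3, -1.7, 26.7, 0.03, -0.07, -0.13],
[-1, 13.4, -1.6, 26.7, 0.03, -0.07, -0.13],
[-1, 13.4, -1.6, 26.7, 0.03, -0.07, -0.13],
[-1, 13.5, -1.5, 26.6, 0.03, -0.07, -0.13],
[-1, -0.0, -0.0, 15.0, -0.0, 0.0, 0.0],
--
[-1, -0.0, -0.0, 15.0, -0.0, 0.0, 0.0],
[-1, -0.0, -0.0, 15.0, -0.0, 0.0, 0.0],
[-1, -0.0, -0.0, 15.0, -0.0, 0.0, 0.0],
```

Request:
send_rows(
  moves=[
    [-1,13.5,-1.6,26.5,0,0,-0.1],
    [-1,13.5,-1.6,26.5,0,0,-0.1],
    [-1,13.5,-1.6,26.5,0,0,-0.1],
    [-1,13.5,-1.6,26.5,0,0,-0.1],
    [-1,0,0,15,0,0,0],
  ],
)

```text
t: 13.2
position: [656.7, -272.2, 66.0]
eef_rot: [-0.045, 0.999, 0.002, -0.004]
wrist_force: [-0.4, -0.4, -1.6]
finger_gap: 0.686
```

Request:
send_rows(
  moves=[
    [-1,0,0,18,0,0,0],
    [-1,0,0,14,0,0,0],
    [-1,0,0,6,0,0,0],
    [-1,0,0,0,0,0,0],
    [-1,0,0,0,0,0,0],
  ],
)

```text
t: 13.62
position: [661.5, -273.0, 31.3]
eef_rot: [-0.046, 0.999, -0.0, -0.0]
wrist_force: [0.0, 1.4, -0.8]
finger_gap: 0.684
```

```bash
python3 - <<'E'
from h import *
go(([661,-274.8,17],95.1,-1,3))
E
```

```text
t 13.62 at [ 661.5 -273.    31.3] F [ 0.   1.4 -0.8] gap 0.684
--
[-1, 0.1, -0.4, 2.9, -0.0, -0.01, 0.03],
[-1, 0.1, -0.3, 2.9, -0.0, -0.01, 0.03],
[-1, 0.1, -0.4, 2.8, -0.0, -0.01, 0.03],
[-1, 0.2, -0.3, 2.9, -0.0, -0.01, 0.03],
[-1, 0.1, -0.4, 2.8, -0.0, -0.01, 0.03],
```

Request:
send_rows(
  moves=[
    [-1,0,-0.9,7,0,0,0],
    [-1,0,-0.8,5,0,0,0],
    [-1,0,0,1.5,0,0,0],
    [-1,0,0,1,0,0,0],
    [-1,0,0,0,0,0,0],
  ],
)

```text
t: 14.03
position: [661.0, -275.1, 15.6]
eef_rot: [-0.045, 0.999, 0.0, -0.001]
wrist_force: [-0.6, -0.0, -0.8]
finger_gap: 0.685
```

Request:
send_rows(
  moves=[
    [-1,0,0,1,0,0,0],
    [-1,0,0,0.6,0,0,0],
    [-1,0,0,0,0,0,0],
  ],
)

```text
t: 14.28
position: [661.5, -275.1, 15.0]
eef_rot: [-0.045, 0.999, -0.0, -0.001]
wrist_force: [-0.5, -0.4, 2.2]
finger_gap: 0.685
```

Request:
send_rows(
  moves=[
    [-1,0,0,0.3,0,0,0],
    [0.6,0,0,0,0,0,0],
    [0.6,0,0,0,0,0,0],
    [0.6,0,0,0,0,0,0],
    [0.6,0,0,-6,0,0,0],
  ],
)

```text
t: 14.7
position: [660.2, -274.7, 18.6]
eef_rot: [-0.045, 0.999, 0.001, -0.002]
wrist_force: [-0.3, -0.1, -0.5]
finger_gap: 0.796
```

Request:
send_rows(
  moves=[
    [0.6,0,0,-20,0,0,0],
    [0.7,0,0,-32,0,0,0],
    [1,-10,0,-35,0,0,0],
    [1,-28,0,-28,0,0,0],
    [1,-28,0,-20,0,0,0],
  ],
)

```text
t: 15.12
position: [728.4, -269.9, 160.8]
eef_rot: [-0.045, 0.999, -0.001, 0.002]
wrist_force: [0.7, 0.0, 0.2]
finger_gap: 1.003
```

Request:
send_rows(
  moves=[
    [1,0,0,0,0,0,0],
  ],
)

```text
t: 15.2
position: [733.5, -269.4, 161.9]
eef_rot: [-0.047, 0.999, -0.002, 0.006]
wrist_force: [0.3, -0.0, 1.6]
finger_gap: 0.998
```

```bash
python3 - <<'E'
from h import *
import pickle
c=robot.calibration("wrist");im=robot.capture("wrist");cv2.imwrite("pics/w6.png",im);pickle.dump(c,open("w6.pkl","wb"))
cv2.imwrite("pics/v6.png",rect(im,c,555,755,-375,-175,24,3))
go(([505,-95,180],90,1))
E
```

```text
t 15.25 at [ 730.3 -268.8  158.2] F [-1.1 -0.6 -1.2] gap 1.001
--
[1, 26.0, 24.2, -2.9, -0.01, 0.04, 0.66],
[1, 26.3, 23.9, -2.9, -0.01, 0.04, 0.66],
[1, 26.6, 23.6, -2.9, -0.01, 0.04, 0.66],
[1, 26.9, 23.3, -2.8, -0.01, 0.04, 0.66],
[1, 27.1, 23.0, -2.8, -0.01, 0.04, 0.66],
--
[1, 27.4, 22.7, -2.8, -0.01, 0.04, 0.66],
[1, 27.7, 22.4, -2.8, -0.01, 0.04, 0.66],
[1, 27.9, 22.1, -2.7, -0.01, 0.04, 0.66],
```

View pics/v6.png

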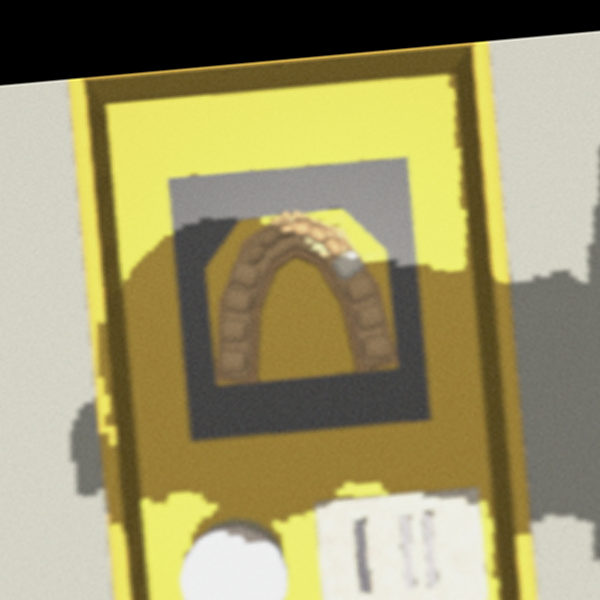

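Yellow is teeth up and square. The plate centre is at (302,297) and the pad centre at (300,298), so it is within 1 mm. Next is red.

Request:
send_rows(
  moves=[
    [1,26,24,-3,0,0,0.65],
    [1,26,24,-3,0,0,0.65],
    [1,27,24,-3,0,0,0.65],
    [1,27,23,-3,0,0,0.65],
    [1,27,23,-3,0,0,0.65],
  ],
)

```text
t: 15.67
position: [583.0, -159.7, 168.7]
eef_rot: [-0.016, 1.0, 0.0, -0.003]
wrist_force: [0.1, 1.4, 0.4]
finger_gap: 0.998
```

Request:
send_rows(
  moves=[
    [1,27,23,-3,0,0,0.65],
    [1,28,22,-3,0,0,0.65],
    [1,28,22,-3,0,0,0.65],
    [1,0,0,0,0,0,0],
  ],
)

```text
t: 16.0
position: [494.9, -93.4, 178.6]
eef_rot: [-0.001, 1.0, 0.001, -0.004]
wrist_force: [-1.1, 0.6, -1.0]
finger_gap: 1.002
```

```bash
python3 - <<'E'
from h import *
p,g=look('r1','red',(443,-94),-17)
y=90+p[2]
go(([*g,60],y,1),([*g,0],y,1,20))
E
```

```text
red [441.9 -96.4 -17.4  12.1] 0.045 grip [448.6 -98.4]
t 16.05 at [497.9 -94.3 179. ] F [-0.  -0.1  0.4] gap 0.999
--
[1, 12.2, -1.0, 29.8, 0.0, -0.06, 4.37],
[1, 12.1, -2.0, 29.8, 0.0, -0.06, 4.37],
[1, 12.0, -2.9, 29.8, 0.0, -0.06, 4.37],
[1, 11.8, -3.8, 29.8, 0.0, -0.06, 4.37],
[1, -0.0, 0.0, 20.0, 0.0, 0.0, 0.0],
--
[1, -0.0, 0.0, 20.0, 0.0, 0.0, 0.0],
[1, -0.0, 0.0, 20.0, 0.0, 0.0, 0.0],
```

Request:
send_rows(
  moves=[
    [1,12,-1,30,0,0,4.4],
    [1,12,-2,30,0,0,4.4],
    [1,12,-3,30,0,0,4.4],
    [1,12,-4,30,0,0,4.4],
    [1,0,0,18,0,0,0],
  ],
)

```text
t: 16.47
position: [447.4, -100.6, 38.1]
eef_rot: [0.156, 0.988, -0.001, -0.005]
wrist_force: [0.0, 0.1, -1.3]
finger_gap: 1.004
```

Request:
send_rows(
  moves=[
    [1,0,0,18,0,0,0],
    [1,0,0,12,0,0,0],
    [1,0,0,4,0,0,0],
    [1,0,0,0,0,0,0],
  ],
)

```text
t: 16.8
position: [451.5, -100.1, 6.0]
eef_rot: [0.153, 0.988, -0.001, -0.003]
wrist_force: [0.5, 0.5, -0.1]
finger_gap: 1.001
```

```bash
python3 - <<'E'
from h import *
go(([448.6,-98.4,1],72.6,1))
E
```

```text
t 16.8 at [ 451.5 -100.1    6. ] F [ 0.5  0.5 -0.1] gap 1.001
--
[1, 3.3, 0.8, 5.0, -0.11, -0.29, -0.25],
```

Request:
send_rows(
  moves=[
    [1,3,0.8,6,0,0,0],
    [1,0,0,0,0,0,0],
    [-1,0,0,0,0,0,0],
    [-1,0,0,0,0,0,0],
    [-1,0,0,0,0,0,0],
  ],
  force=35,
)

```text
t: 17.22
position: [450.3, -98.0, 2.3]
eef_rot: [0.153, 0.988, -0.0, -0.0]
wrist_force: [-0.6, -0.8, 3.7]
finger_gap: 0.688
```

Request:
send_rows(
  moves=[
    [-1,0,0,0,0,0,0],
    [-1,0,0,0,0,0,0],
    [-1,0,0,0,0,0,0],
  ],
)

```text
t: 17.47
position: [450.2, -97.9, 2.3]
eef_rot: [0.153, 0.988, -0.0, -0.0]
wrist_force: [-0.8, -0.1, 6.2]
finger_gap: 0.684
```

```bash
python3 - <<'E'
from h import *
go(([449,-99,40],72.6,-1,20),([695,-95,190],86,-1))
E
```

```text
t 17.47 at [450.2 -97.9   2.3] F [-0.8 -0.1  6.2] gap 0.684
--
[-1, 0.4, -0.7, -18.9, -0.0, -0.02, -0.09],
[-1, 0.5, -0.7, -18.8, -0.0, -0.02, -0.09],
[-1, -29.2, 9.7, -18.8, -0.0, -0.0, -1.67],
[-1, -29.5, 8.8, -18.7, -0.0, -0.0, -1.67],
[-1, -29.7, 7.9, -18.8, -0.0, -0.0, -1.67],
--
[-1, -29.9, 7.1, -18.7, -0.0, -0.0, -1.67],
[-1, -30.1, 6.2, -18.8, -0.0, -0.0, -1.67],
[-1, -30.3, 5.3, -18.7, -0.0, -0.0, -1.67],
[-1, -30.4, 4.5, -18.8, -0.0, -0.0, -1.67],
[-1, -30.6, 3.5, -18.7, -0.0, -0.0, -1.67],
```

Request:
send_rows(
  moves=[
    [-1,0,0,-10,0,0,0],
    [-1,0,0,-20,0,0,0],
    [-1,-10,3,-26,0,0,-1.7],
    [-1,-29,10,-24,0,0,-1.7],
    [-1,-30,9,-24,0,0,-1.7],
  ],
)

```text
t: 17.88
position: [522.0, -95.0, 106.9]
eef_rot: [0.108, 0.994, 0.0, -0.001]
wrist_force: [1.8, 0.2, -2.7]
finger_gap: 0.683
```

Request:
send_rows(
  moves=[
    [-1,-32,8,-18,0,0,-1.7],
    [-1,-32,7,-18,0,0,-1.7],
    [-1,-32,6,-18,0,0,-1.7],
    [-1,-32,6,-18,0,0,-1.7],
    [-1,-32,5,-12,0,0,-1.7],
  ],
)

```text
t: 18.3
position: [687.4, -88.7, 191.1]
eef_rot: [0.034, 0.999, 0.0, 0.0]
wrist_force: [0.9, 0.7, -0.4]
finger_gap: 0.687
```

Request:
send_rows(
  moves=[
    [-1,-16,0,0,0,0,0],
    [-1,0,0,0,0,0,0],
    [-1,0,0,0,0,0,0],
  ],
)

```text
t: 18.55
position: [701.5, -89.7, 187.3]
eef_rot: [0.035, 0.999, 0.0, -0.002]
wrist_force: [-0.6, -0.4, -1.7]
finger_gap: 0.686
```

```bash
python3 - <<'E'
from h import *
g,y=lookpad('w7',(631,-93.5),8)
go(([*g,80],y,-1,30),([*g,30],y,-1,20))
E
```

```text
pad [635.6 -93.1] [82.6 84.4] 3.9 th -3.9 TCP [643.6 -93.7]
t 18.6 at [700.8 -89.8 187.5] F [-0.1  0.1 -1.3] gap 0.682
--
[-1, 11.3, -1.6, 21.6, 0.01, -0.05, -0.02],
[-1, 11.3, -1.6, 21.5, 0.01, -0.05, -0.02],
[-1, 11.3, -1.6, 21.5, 0.01, -0.05, -0.02],
[-1, 11.3, -1.5, 21.6, 0.01, -0.05, -0.02],
[-1, 11.3, -1.6, 21.5, 0.01, -0.05, -0.02],
--
[-1, -0.0, 0.0, 16.7, -0.01, -0.0, 0.01],
[-1, -0.0, 0.0, 16.6, -0.01, -0.0, 0.01],
[-1, -0.0, 0.0, 16.7, -0.01, -0.0, 0.01],
```

The red pad's near edge is clipped in this look (84 mm instead of 92). Allowing for that, its centre is x ≈ 631.5, which matches the first measurement, so the TCP target is (639.5, -93.8).

Request:
send_rows(
  moves=[
    [-1,12.2,-1.6,21.5,0,0,0],
    [-1,12.2,-1.6,21.5,0,0,0],
    [-1,12.2,-1.6,21.5,0,0,0],
    [-1,12.2,-1.6,21.5,0,0,0],
    [-1,12.2,-1.6,21.5,0,0,0],
  ],
)

```text
t: 19.02
position: [638.0, -93.7, 80.9]
eef_rot: [0.035, 0.999, 0.0, -0.001]
wrist_force: [0.0, -0.6, -1.6]
finger_gap: 0.682
```

Request:
send_rows(
  moves=[
    [-1,0,0,18,0,0,0],
    [-1,0,0,18,0,0,0],
    [-1,0,0,14,0,0,0],
    [-1,0,0,0,0,0,0],
    [-1,0,0,0,0,0,0],
  ],
)

```text
t: 19.43
position: [638.7, -93.7, 31.2]
eef_rot: [0.035, 0.999, -0.0, -0.002]
wrist_force: [0.8, 0.0, -0.6]
finger_gap: 0.69
```

```bash
python3 - <<'E'
from h import *
go(([639.5,-93.8,16],86.1,-1,3))
E
```

```text
t 19.43 at [638.7 -93.7  31.2] F [ 0.8  0.  -0.6] gap 0.69
--
[-1, -0.1, 0.0, 2.5, -0.0, -0.04, -0.02],
[-1, -0.2, 0.0, 2.5, -0.0, -0.04, -0.02],
[-1, -0.1, 0.0, 2.6, -0.0, -0.04, -0.02],
[-1, -0.1, 0.0, 2.5, -0.0, -0.04, -0.02],
[-1, -0.2, 0.0, 2.6, -0.0, -0.04, -0.02],
--
[-1, -0.1, 0.0, 2.5, -0.0, -0.04, -0.02],
```

Request:
send_rows(
  moves=[
    [-1,-0.4,0,8,0,0,0],
    [-1,-0.4,0,6,0,0,0],
    [-1,0,0,1.5,0,0,0],
    [-1,0,0,1,0,0,0],
    [-1,0,0,0,0,0,0],
  ],
)

```text
t: 19.85
position: [640.8, -93.7, 15.0]
eef_rot: [0.035, 0.999, 0.0, -0.001]
wrist_force: [-0.6, -0.0, -2.0]
finger_gap: 0.687
```

Request:
send_rows(
  moves=[
    [-1,0,0,0.8,0,0,0],
    [-1,0,0,0.6,0,0,0],
    [-1,0,0,0,0,0,0],
  ],
)

```text
t: 20.1
position: [640.9, -93.6, 13.7]
eef_rot: [0.035, 0.999, 0.0, -0.001]
wrist_force: [-0.1, 0.4, -1.3]
finger_gap: 0.687
```

Request:
send_rows(
  moves=[
    [-1,1,0,0.6,0,0,0],
    [-1,0,0,0.3,0,0,0],
    [-1,0,0,0,0,0,0],
  ],
)

```text
t: 20.35
position: [640.5, -93.6, 13.5]
eef_rot: [0.035, 0.999, 0.0, -0.0]
wrist_force: [0.1, -0.5, -0.3]
finger_gap: 0.685
```

Request:
send_rows(
  moves=[
    [-1,0,0,0.4,0,0,0],
    [-1,0,0,0,0,0,0],
  ],
)

```text
t: 20.52
position: [640.5, -93.6, 13.4]
eef_rot: [0.035, 0.999, -0.0, -0.0]
wrist_force: [-0.8, 0.0, 5.1]
finger_gap: 0.687
```

Contact (about 5 N). Release.

Request:
send_rows(
  moves=[
    [0.6,0,0,0,0,0,0],
    [0.6,0,0,0,0,0,0],
    [0.6,0,0,0,0,0,0],
    [0.6,0,0,-6,0,0,0],
    [0.6,0,0,-20,0,0,0],
  ],
)

```text
t: 20.93
position: [637.2, -93.6, 35.3]
eef_rot: [0.035, 0.999, -0.0, -0.005]
wrist_force: [0.4, -0.2, 0.4]
finger_gap: 0.801
```

Request:
send_rows(
  moves=[
    [0.7,0,0,-32,0,0,0],
    [1,-10,0,-35,0,0,0],
    [1,-28,0,-28,0,0,0],
    [1,-28,0,-20,0,0,0],
    [1,0,0,0,0,0,0],
  ],
)

```text
t: 21.35
position: [712.6, -98.9, 159.8]
eef_rot: [0.034, 0.999, -0.001, 0.006]
wrist_force: [0.7, -0.2, 1.0]
finger_gap: 1.003
```

```bash
python3 - <<'E'
from h import *
import pickle
c=robot.calibration("wrist");im=robot.capture("wrist");cv2.imwrite("pics/w8.png",im);pickle.dump(c,open("w8.pkl","wb"))
cv2.imwrite("pics/v8.png",rect(im,c,535,735,-195,5,24,3))
go(([505,108,180],90,1))
E
```

```text
t 21.4 at [709.  -98.4 156.2] F [-0.1  0.  -0.8] gap 0.999
--
[1, 27.2, 24.0, -3.1, 0.0, 0.04, -0.5],
[1, 27.0, 24.2, -3.1, 0.0, 0.04, -0.5],
[1, 26.8, 24.4, -3.1, 0.0, 0.04, -0.5],
[1, 26.6, 24.6, -3.0, 0.0, 0.04, -0.5],
[1, 26.4, 24.9, -3.0, 0.0, 0.04, -0.5],
--
[1, 26.2, 25.1, -3.0, 0.0, 0.04, -0.5],
[1, 26.0, 25.4, -3.0, 0.0, 0.04, -0.5],
[1, 25.7, 25.5, -3.0, 0.0, 0.04, -0.5],
```

View pics/v8.png

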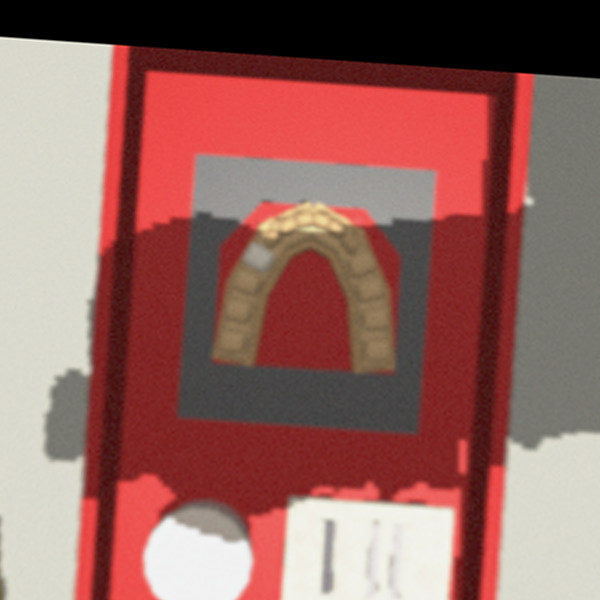

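Red is teeth up and square. The pad centre is at (307,293) and the plate centre at (307,287), about 2 mm off. Next is green.

Request:
send_rows(
  moves=[
    [1,27,24,-3,0,0,-0.5],
    [1,27,24,-3,0,0,-0.5],
    [1,27,24.5,-3,0,0,-0.5],
    [1,27,24.5,-3,0,0,-0.5],
    [1,26,25,-3,0,0,-0.5],
  ],
)

```text
t: 21.82
position: [575.3, 31.0, 167.2]
eef_rot: [0.013, 1.0, -0.0, -0.003]
wrist_force: [-0.2, 0.5, 0.9]
finger_gap: 1.001
```

Request:
send_rows(
  moves=[
    [1,26,25,-3,0,0,-0.5],
    [1,26,25.5,-3,0,0,-0.5],
    [1,26,25.5,-3,0,0,-0.5],
    [1,0,0,0,0,0,0],
  ],
)

```text
t: 22.15
position: [496.9, 110.1, 177.4]
eef_rot: [-0.002, 1.0, 0.0, -0.002]
wrist_force: [-0.1, 0.7, 0.7]
finger_gap: 1.002
```

```bash
python3 - <<'E'
from h import *
p,g=look('g1','green',(441,110),-24)
y=90+p[2]
go(([*g,60],y,1),([*g,0],y,1,20))
E
```

```text
green [439.6 105.6 -24.5  13.6] 0.026 grip [446.  102.7]
t 22.2 at [498.7 109.2 177.4] F [ 1.3 -0.   0.4] gap 1.0
--
[1, 13.1, -1.6, 29.4, -0.01, -0.05, 6.17],
[1, 12.9, -3.0, 29.4, -0.01, -0.05, 6.17],
[1, 12.5, -4.3, 29.4, -0.01, -0.05, 6.17],
[1, 11.9, -5.7, 29.3, -0.01, -0.05, 6.17],
[1, 0.0, 0.0, 15.0, 0.0, 0.0, 0.0],
--
[1, 0.0, 0.0, 15.0, 0.0, 0.0, 0.0],
[1, 0.0, 0.0, 15.0, 0.0, 0.0, 0.0],
[1, 0.0, 0.0, 15.0, 0.0, 0.0, 0.0],
```

Request:
send_rows(
  moves=[
    [1,13,-1.6,29.5,0,0,6.2],
    [1,13,-3,29.5,0,0,6.2],
    [1,13,-4.5,29.5,0,0,6.2],
    [1,12,-5.5,29.5,0,0,6.2],
    [1,0,0,18,0,0,0],
  ],
)

```text
t: 22.62
position: [443.7, 98.9, 38.6]
eef_rot: [0.218, 0.976, -0.003, -0.004]
wrist_force: [0.1, -1.2, -0.4]
finger_gap: 0.999
```

Request:
send_rows(
  moves=[
    [1,0,0,18,0,0,0],
    [1,0,0,12,0,0,0],
    [1,0,0,4,0,0,0],
    [1,0,0,0,0,0,0],
  ],
)

```text
t: 22.95
position: [447.5, 100.7, 6.4]
eef_rot: [0.215, 0.977, -0.001, -0.002]
wrist_force: [0.3, 1.0, 0.5]
finger_gap: 1.0
```

```bash
python3 - <<'E'
from h import *
go(([446,102.7,1],65.5,1))
E
```

```text
t 22.95 at [447.5 100.7   6.4] F [0.3 1.  0.5] gap 1.0
--
[1, 2.2, 1.2, 5.4, -0.22, -0.22, -0.36],
```

Request:
send_rows(
  moves=[
    [1,2,1.2,6,0,0,0],
    [1,0,0,0,0,0,0],
    [-1,0,0,0,0,0,0],
    [-1,0,0,0,0,0,0],
    [-1,0,0,0,0,0,0],
  ],
  force=35,
)

```text
t: 23.37
position: [447.3, 103.8, 2.6]
eef_rot: [0.215, 0.977, 0.0, -0.001]
wrist_force: [-0.9, -0.2, 2.9]
finger_gap: 0.687
```

Request:
send_rows(
  moves=[
    [-1,0,0,0,0,0,0],
    [-1,0,0,0,0,0,0],
    [-1,0,0,0,0,0,0],
  ],
)

```text
t: 23.62
position: [447.3, 103.8, 2.6]
eef_rot: [0.215, 0.977, 0.0, -0.001]
wrist_force: [-2.2, -0.2, 6.1]
finger_gap: 0.694
```

```bash
python3 - <<'E'
from h import *
go(([446.5,101.7,40],65.5,-1,20),([695,84,190],86,-1))
E
```

```text
t 23.62 at [447.3 103.8   2.6] F [-2.2 -0.2  6.1] gap 0.694
--
[-1, -0.0, -1.1, -18.7, 0.0, -0.03, -0.14],
[-1, -0.1, -1.2, -18.7, 0.0, -0.03, -0.14],
[-1, -29.2, 10.9, -18.8, 0.0, -0.0, -2.56],
[-1, -29.6, 9.6, -18.7, 0.0, -0.0, -2.56],
[-1, -30.0, 8.2, -18.8, 0.0, -0.0, -2.56],
--
[-1, -30.4, 6.9, -18.7, 0.0, -0.0, -2.56],
[-1, -30.7, 5.5, -18.8, 0.0, -0.0, -2.56],
[-1, -30.9, 4.1, -18.7, 0.0, -0.0, -2.56],
[-1, -31.0, 2.7, -18.8, 0.0, -0.0, -2.56],
[-1, -31.1, 1.4, -18.7, 0.0, -0.0, -2.56],
```

Request:
send_rows(
  moves=[
    [-1,0,0,-10,0,0,0],
    [-1,0,0,-20,0,0,0],
    [-1,-10,3,-26,0,0,-2.5],
    [-1,-29,10,-24,0,0,-2.5],
    [-1,-30,8.5,-24,0,0,-2.5],
  ],
)

```text
t: 24.03
position: [519.3, 98.3, 107.4]
eef_rot: [0.149, 0.989, 0.0, -0.001]
wrist_force: [1.1, 1.3, -0.7]
finger_gap: 0.69
```

Request:
send_rows(
  moves=[
    [-1,-32,7,-18,0,0,-2.5],
    [-1,-32,5.5,-18,0,0,-2.5],
    [-1,-32,4,-18,0,0,-2.5],
    [-1,-32,3,-18,0,0,-2.5],
    [-1,-32,1,-12,0,0,-2.5],
  ],
)

```text
t: 24.45
position: [682.5, 84.0, 191.7]
eef_rot: [0.041, 0.999, 0.001, 0.001]
wrist_force: [0.5, 0.4, -0.1]
finger_gap: 0.686
```

Request:
send_rows(
  moves=[
    [-1,-10,-4,0,0,0,0],
    [-1,0,0,0,0,0,0],
    [-1,0,0,0,0,0,0],
  ],
)

```text
t: 24.7
position: [689.7, 79.0, 188.1]
eef_rot: [0.043, 0.999, 0.0, -0.002]
wrist_force: [-1.4, 0.1, -1.4]
finger_gap: 0.685
```

```bash
python3 - <<'E'
from h import *
g,y=lookpad('w9',(625,84),8)
go(([*g,80],y,-1,30),([*g,30],y,-1,20))
c=robot.calibration("wrist");cv2.imwrite("pics/v9.png",rect(cv2.imread("pics/w9.png"),c,525,725,-16,184,11,3))
E
```

```text
pad [625.7  98.4] [84. 92.] 3.4 th -3.4 TCP [633.7  98. ]
t 24.75 at [689.1  79.3 188.2] F [-1.   0.2 -1.1] gap 0.688
--
[-1, 11.3, 2.8, 21.7, -0.0, -0.05, -0.29],
[-1, 11.3, 2.9, 21.7, -0.0, -0.05, -0.29],
[-1, 11.2, 2.9, 21.6, -0.0, -0.05, -0.29],
[-1, 11.3, 3.0, 21.7, -0.0, -0.05, -0.29],
[-1, 11.2, 3.0, 21.6, -0.0, -0.05, -0.29],
--
[-1, 0.0, -0.0, 16.7, -0.0, 0.0, -0.01],
[-1, 0.0, -0.0, 16.7, -0.0, 0.0, -0.01],
[-1, 0.0, -0.0, 16.6, -0.0, 0.0, -0.01],
```

View pics/v9.png

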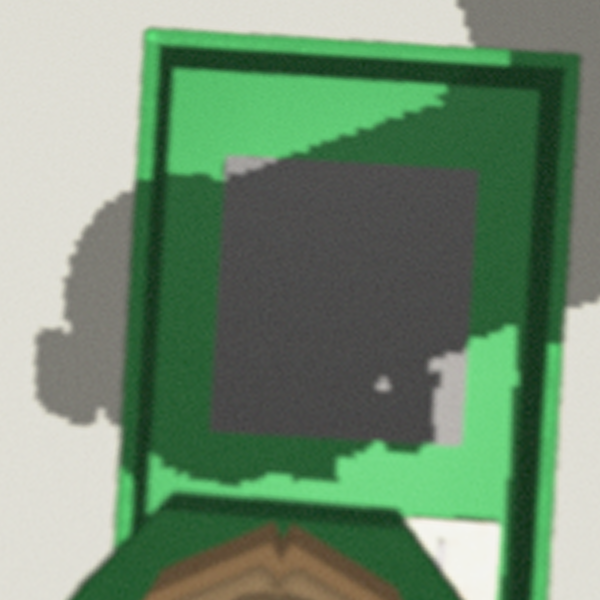

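The green pad is fully visible, with its centre at (345,301), which is world (625.5, 98.6) and agrees with the fit. I'll place it.

Request:
send_rows(
  moves=[
    [-1,11.2,3,21.5,0,0,-0.3],
    [-1,11.2,3,21.5,0,0,-0.3],
    [-1,11.2,3,21.5,0,0,-0.2],
    [-1,11.2,3,21.5,0,0,-0.2],
    [-1,11.2,3,21.5,0,0,-0.2],
  ],
)

```text
t: 25.17
position: [633.2, 98.9, 81.2]
eef_rot: [0.031, 1.0, 0.0, -0.001]
wrist_force: [0.5, 0.9, -1.3]
finger_gap: 0.688
```

Request:
send_rows(
  moves=[
    [-1,0,0,18,0,0,0],
    [-1,0,0,18,0,0,0],
    [-1,0,0,14,0,0,0],
    [-1,0,0,0,0,0,0],
    [-1,0,0,0,0,0,0],
  ],
)

```text
t: 25.58
position: [633.9, 98.6, 31.6]
eef_rot: [0.031, 1.0, -0.0, -0.002]
wrist_force: [-0.4, -0.4, 0.0]
finger_gap: 0.687
```

```bash
python3 - <<'E'
from h import *
go(([633.7,98.2,16],86.5,-1,3))
E
```

```text
t 25.58 at [633.9  98.6  31.6] F [-0.4 -0.4  0. ] gap 0.687
--
[-1, 0.0, -0.1, 2.6, -0.01, -0.03, -0.01],
[-1, 0.0, -0.1, 2.6, -0.01, -0.03, -0.01],
[-1, 0.0, -0.0, 2.6, -0.01, -0.03, -0.01],
[-1, 0.0, -0.1, 2.6, -0.01, -0.03, -0.01],
[-1, 0.1, -0.0, 2.6, -0.01, -0.03, -0.01],
--
[-1, 0.0, -0.1, 2.6, -0.01, -0.03, -0.01],
```

Request:
send_rows(
  moves=[
    [-1,0,0,8,0,0,0],
    [-1,0,-0.4,6,0,0,0],
    [-1,0,0,1.5,0,0,0],
    [-1,0,0,1,0,0,0],
    [-1,0,0,0,0,0,0],
  ],
)

```text
t: 26.0
position: [635.2, 98.1, 15.4]
eef_rot: [0.031, 1.0, 0.0, -0.001]
wrist_force: [0.3, -0.1, -0.6]
finger_gap: 0.688
```

Request:
send_rows(
  moves=[
    [-1,0.5,0,0.8,0,0,0],
    [-1,0,0,0.6,0,0,0],
    [-1,0,0,0.4,0,0,0],
    [-1,0,0,0,0,0,0],
  ],
)

```text
t: 26.33
position: [634.7, 98.1, 13.7]
eef_rot: [0.031, 1.0, 0.0, -0.001]
wrist_force: [0.9, -0.4, -0.5]
finger_gap: 0.687
```

Request:
send_rows(
  moves=[
    [-1,0,0,0.5,0,0,0],
    [-1,0,0,0.3,0,0,0],
    [-1,0,0,0,0,0,0],
  ],
)

```text
t: 26.58
position: [634.8, 98.2, 13.7]
eef_rot: [0.031, 1.0, 0.0, -0.001]
wrist_force: [-2.7, -0.1, 5.1]
finger_gap: 0.683
```

Request:
send_rows(
  moves=[
    [0.6,0,0,0,0,0,0],
    [0.6,0,0,0,0,0,0],
    [0.6,0,0,0,0,0,0],
    [0.6,0,0,-6,0,0,0],
    [0.6,0,0,-20,0,0,0],
  ],
)

```text
t: 27.0
position: [632.4, 97.4, 35.8]
eef_rot: [0.032, 0.999, -0.001, -0.004]
wrist_force: [0.4, 0.8, -0.1]
finger_gap: 0.796
```

Request:
send_rows(
  moves=[
    [0.7,0,0,-32,0,0,0],
    [1,-10,0,-35,0,0,0],
    [1,-28,0,-28,0,0,0],
    [1,-28,0,-20,0,0,0],
    [1,0,0,0,0,0,0],
  ],
)

```text
t: 27.42
position: [707.6, 94.0, 160.3]
eef_rot: [0.031, 0.999, 0.001, 0.006]
wrist_force: [1.4, -0.3, 1.1]
finger_gap: 0.996
```

```bash
python3 - <<'E'
from h import *
c=robot.calibration("wrist");im=robot.capture("wrist")
a=rect(im,c,525,725,-2,198,24,2)
s0=cv2.imread("pics/side0.png");im=robot.capture("side");cv2.imwrite("pics/side1.png",im)
b=cv2.resize(im[60:410,150:430],(320,400))
cv2.imwrite("pics/v10.png",np.hstack([a,b]))
for r in ((225,80,290,130),(275,340,320,385)): # articulator, bottle: change since the start
    d=cv2.absdiff(s0,im)[r[1]:r[3],r[0]:r[2]];print(d.mean().round(1))
print(robot.sense()['t'])
E
```

```text
39.1
7.7
27.5167
```

View pics/v10.png

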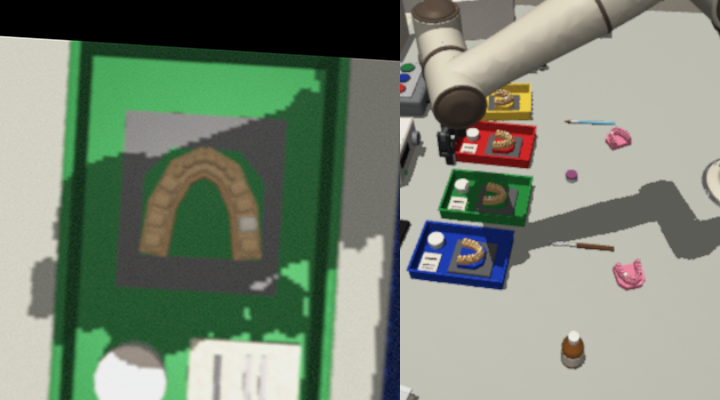

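Green's plate centre is at (202,204) and its pad centre at (200,203), about 1 mm off. The side view shows all four arches in their own pans and the bottle standing where it was. The arm only hides the articulator in this view, and nothing went near it. Handing in.

```bash
python3 -c "
from rig import robot
print(robot.finish_job())"
```

```text
the job is handed in; nothing more can be done
None
```

All four arch models are in their same-coloured pans, teeth up on the grey pads. I handed the job in at about 27.5 s of the 93 s allowed.

| Arch | Offset from pad centre | Squareness |
|---|---|---|
| Yellow | within about 1 mm | parallel to the pad by eye |
| Green | about 1 mm | parallel to the pad by eye |
| Red | about 2 mm | parallel to the pad by eye |
| Blue | about 2 mm | within about 2° |

Each arch was lowered until the wrist felt light contact (about 2–6 N) and only then released. The last side view shows the pans and the bottle where they were.

- **Not confirmed at the end:** the arm hid the articulator in that last view, so the image comparison there (39.1 mean change) says nothing. No move went near it.
- **One disagreement:** the second look at the red pad measured 84 mm instead of 92 because an edge was clipped. I corrected for that using the first measurement, and the check after placing agreed.

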